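# Crank a petri dish under the viewing ring

### The job

Fit the loose crank fully down onto the upright square shaft of the dish stage, then wind it clockwise (seen from above), through full turns, until the petri dish on the carriage is centred under the round viewing ring of the bridge. Leave the crank fully seated on the shaft, and do not disturb the things lying around. The carriage may only be driven with the crank.

Things in the scene. Friction and masses are not known exactly. Their poses are not given: they have to be found in the camera images.
- shaft_seat (a point): On the axis of the stage's upright square shaft, at the top of its shoulder disc (48 mm across), 49 mm above the worktop. The steel shaft, 20 x 20 mm, rises 22 mm above this point; its top 5 mm taper to 13 mm. x and y are normal to its flats and turn with it, z is up. It starts at any angle, turns stiffly (0.2 N m) and stays where it is left.
- crank_socket (a point): Centre of the underside of the loose crank's hub, where its square socket opens: 22 x 22 mm, 27 mm deep, sides parallel to x and y; x points along the arm to the handle, z up. It fits the shaft in four ways, 90 degrees apart; fully seated, this point lies on shaft_seat. The crank (about 0.3 kg) starts standing on its hub, right of the stage, handle away from it, yaw varies.
- crank_hub (a point): Place to take the crank's hub, on its axis, 40 mm above its underside. The hub is a steel block 34 x 34 mm and 54 mm high, sides parallel to its x and y axes; x points along the arm. The arm is 18 mm wide and leaves the hub's +x side 18 to 29 mm above the underside; so take the hub across y.
- crank_handle (a point): Middle of the crank's upright black handle, 65 mm from the hub's axis along the arm (hub +x) and 55 mm above the hub's underside. The handle is a round sleeve 24 mm across, from 31 to 79 mm above the hub's underside, that spins freely about its own upright axis, so that the hand need not turn while it goes round; hold it firmly, a light grip slips off.
- dish_centre (a point): Centre of the petri dish (61 mm across, 14 mm high), which is clamped on the carriage of the stage (80 x 86 mm). It travels in a straight line from the gear box to the bridge.
- ring_centre (a point): Centre of the open viewing ring (68 mm clear) on top of the stage's bridge, 74 mm above the worktop, 175 mm from the shaft's axis; x points from shaft to ring. The dish passes under it, its centre 29 mm lower. The stage is a fixed slide table 300 x 124 mm, at varying place and yaw; its 90 x 90 mm gear box (45 mm high) bears the shaft.
- carriage (a joint): Travel of the carriage in m: 36 mm per full clockwise turn of the shaft (seen from above). The dish is exactly under the ring at 0.075; it starts between 0.000 and 0.020 and the end stop is at 0.095, past the ring.
- tape_roll: Roll of tape lying in front of the stage, 75 mm across, 19 mm high; origin at the centre of its underside. Not to be disturbed.
- pen_1: Pen lying behind the stage, 149 mm long, 9 mm thick; origin at the centre of its underside. Not to be disturbed.
- timer: Kitchen-type timer 66 x 62 x 22 mm, lying to the left; origin at the centre of its underside. Not to be disturbed.
- petri_spare: Spare petri dish 61 mm across, 14 mm high, lying on the worktop behind the stage; origin at the centre of its underside. Not to be disturbed.

How it is judged (in metres and radians):
On the way:
1. the crank is fully down on the square shaft (horizontal distance between crank_socket and shaft_seat below 0.004 m and z of crank_socket in the frame of shaft_seat below 0.004 m and angle between crank_socket's own z axis and vertical below 0.12 rad), for 0.2 s.
At the end, for the whole second after the job is handed in: The dish's centre lies within 5 mm of the ring's centre seen from above, the carriage is at rest, and the crank is upright and fully seated on the shaft (within 4 mm in height and sideways) (all of step 1 and horizontal distance between dish_centre and ring_centre below 0.005 m and velocity of joint carriage between -0.003 and 0.003 m/s); the robot touches nothing.
It fails at once if the carriage was driven more than 12 mm from its start while the crank was off the shaft (distance of dish_centre from where it was at the start of the episode above 0.012 m and distance between crank_socket and shaft_seat above 0.018 m).
It fails at once if a thing lying around was moved by more than 30 mm (distance of any of tape_roll, pen_1, timer, petri_spare from where it was at the start of the episode above 0.03 m).
It also fails if it takes over 70 s, if anything falls off the work surface, if the arm or the gripper's body presses on something with over 40 N, if the wrist force passes 120 N, or if a joint passes its speed limit or range.

### The arm

A 7-joint arm with a two-finger parallel gripper is mounted at the origin on a cart in front of the work surface, level with it; the furniture and walls round the work are solid. World frame = base frame: x ahead of the robot, y to its left, z up, the work surface at z = 0. Lengths are in mm, angles in rad, forces in N, time in s.
With the tool pointing down it reaches from about 400 to 875 mm from the base axis. Payload 6.5 kg.
Tool frame: the origin (TCP) lies on the mounting face of the last link; the fingertips stand 166 mm ahead of it and the grasp point (between the pads) lies 147 mm ahead of it; z points along the fingers, x is the direction in which the jaws open and shut, and the axes are right-handed (so a half turn about z gives the same grasp; the last joint's range is limited). The gripper opens to 88 mm and grips with 3 to 60 N. Pads are 18 mm wide; open, the fingers measure 123 mm over their backs; the gripper's body (75 mm by 187 mm) begins 45 mm behind the grasp point.
Start: joints at [-1.238, 0.536, -0.004, 1.538, 0.003, 1.067, -0.071], TCP at [252.393, 598.989, 404.716] pointing down, gripper open.
Joint ranges: [-2.7, 2.7], [-0.37, 2.16], [-1.27, 1.26], [0.24, 2.4], [-1.31, 4.45], [0.19, 1.91], [-2.76, 2.76]. Speed limits (rad/s): [2.39, 2.39, 3.14, 3.14, 3.14, 3.14, 3.14].

### API

Orientations are given as a unit quaternion [x, y, z, w].
In Python, from rig import arm gives the robot as it stands.
- The arm moves only by the tool arm_command, never from a script. Its argument "deltas" is a list of rows, each an object with "slide": the shift along the tool's x, y, z normalised to -1 to 1, where 1 is 0.15 m, a list of three; "angular": the turn, a rotation vector about the tool's x, y, z normalised to -1 to 1, where 1 is 45 degrees, a list of three. In form: [{"slide": [x, y, z], "angular": [rx, ry, rz]}, ...]. A call has 1 to 8 rows; each row is the pose to reach, as a shift and turn from the pose commanded when the call began, along the tool's axes at that moment; what a row does not reach only later rows make up. A row lasts 1/10 s, in which the tool goes at most 50 mm and 8.59 degrees, less where a joint would pass 70% of its speed; a pose out of reach is approached as far as the arm can. A call with a number of a shift or a turn outside -1 to 1 is refused whole. A call with a gripper value outside its range is refused whole. "claw" is the gripper's target within -1 to 1 (fully open at 1, half-way at 0, shut at -1), set as the call begins (left out, the last holds). The fingers move at their own pace and stop on an object; "newtons" is the grip in N (left out, the last holds). Time passes only in rows, so rows that repeat a pose let the fingers close. It gives the time, the measured TCP pose, the force and the opening at its end, in the units of the state.
- arm.observe(): the state, without advancing time (a new reading comes with each control period).
- arm.camera(name): name is "scene" or "side" or "wrist"; returns (picture, depth): 400x640x3 uint8, blue, green, red; 400x640 float32, mm along the optical axis (not along the pixel's ray), 0 where there is no reading.
- arm.camera_params(name): a dict with "fx", "fy", "cx", "cy" (pixels), "k1" (the pictures are not rectified: a ray, as slopes to the right and down, at radius r is drawn at 1 + k1 r^2 times it, then the intrinsics apply), "xyz" and "rotation" of the camera in the world. Camera axes: x right, y down, z forward; pixel columns grow to the right and rows downward; lengths in mm; the calibration is good to about 2 mm. A picture is of the moment at which its call begins: read the wrist's pose just before it. camera_params takes no time and is no camera call; for the wrist camera it gives the pose at the moment of the call.
- arm.hand_in(): hands the job in, once; it reports no verdict.
The state is a dict: "time_s": time; "joint_positions": joint angles; "qvel": joint speeds; "joint_torque": joint torques, N m; "tcp_pos": TCP position; "tool_rot": TCP orientation; "contact_force": force on the tool from outside, world axes, zero at the start; "torque": the same for the moment, N m; "grip_width": finger opening in mm.
Only numpy, scipy, OpenCV 4.12 (cv2) and the standard library are available. Lean on these libraries where they do the work, as an engineer would, in place of code of your own. Each camera call takes 0.05 s, during which the arm holds its last target.

## Working session

There is one attempt and no reset: what is moved stays moved. The work goes in short steps, Python scripts to look and compute and a tool call to move; the robot and the scene stay as the last step left them, time stands still between calls to the robot, and variables do not carry over. Pictures are saved under pics/ and viewed, and the job is handed in when it is done.

Besides the shell and the picture viewer there is one more tool, called after ">>>" as a command line: name --argument value ..., lists and objects as JSON in quotes. arm_command: Moves the arm, as the interface text tells. Scaled input: -1 to 1 covers 0.15 m each way for a shift and 45 degrees each way for a turn. Its arguments: {"type":"object","properties":{"deltas":{"type":"array","items":{"type":"object","properties":{"slide":{"type":"array","items":{"type":"number","minimum":-1,"maximum":1}},"angular":{"type":"array","items":{"type":"number","minimum":-1,"maximum":1}}}}},"claw":{"type":"number"},"newtons":{"type":"number"}},"required":["deltas"]}

```bash
ls; mkdir -p pics
cat > h.py <<'E'
import numpy as np, cv2, json
from rig import arm
from scipy.spatial.transform import Rotation as R
def par(n):
    p=arm.camera_params(n); return p
def snap(n,tag):
    p=par(n); im,d=arm.camera(n)
    cv2.imwrite(f'pics/{tag}.png',im); np.savez(f'pics/{tag}.npz',im=im,d=d); 
    json.dump({k:(np.array(v).tolist()) for k,v in p.items()},open(f'pics/{tag}.json','w'))
    return im,d,p
def load(tag):
    z=np.load(f'pics/{tag}.npz'); p=json.load(open(f'pics/{tag}.json')); return z['im'],z['d'],p
def rotm(p):
    r=np.array(p['rotation'],float)
    return R.from_quat(r).as_matrix() if r.size==4 else r.reshape(3,3)
def ray(p,u,v):
    xd=(u-p['cx'])/p['fx']; yd=(v-p['cy'])/p['fy']; x,y=xd,yd
    for _ in range(20):
        s=1+p['k1']*(x*x+y*y); x,y=xd/s,yd/s
    return np.stack([x,y,np.ones_like(x)],-1)
def onz(p,u,v,z):
    d=ray(p,np.float64(u),np.float64(v))@rotm(p).T; o=np.array(p['xyz']); return o+d*((z-o[2])/d[...,2])[...,None]
def cloud(d,p):
    v,u=np.mgrid[0:400,0:640].astype(float)
    r=ray(p,u,v)*d[...,None]; return r@rotm(p).T+np.array(p['xyz'])
def proj(p,X):
    c=(np.array(X,float)-np.array(p['xyz']))@rotm(p); x=c[...,0]/c[...,2]; y=c[...,1]/c[...,2]; s=1+p['k1']*(x*x+y*y)
    return np.stack([p['fx']*x*s+p['cx'],p['fy']*y*s+p['cy']],-1)
E
python3 - <<'E'
from h import *
for n in ['scene','side','wrist']:
    im,d,p=snap(n,n+'0'); print(n,p)
print(arm.observe())
E
```

```text
pics
scene {'fx': 487.4560829189607, 'fy': 487.4560829189607, 'cx': 315.1131181471759, 'cy': 203.24290462328088, 'k1': -0.009347498460007125, 'xyz': array([  84.15022162,  826.19654871, 1116.87893018]), 'rotation': array([-0.26754993,  0.9034379 , -0.31946404,  0.10079547])}
side {'fx': 399.0644776157698, 'fy': 399.0644776157698, 'cx': 307.7526242844622, 'cy': 195.99360674683055, 'k1': 0.014407131210490646, 'xyz': array([ 182.61201709, 1095.8432398 ,  752.47686919]), 'rotation': array([-0.15409594,  0.8650228 , -0.47013827,  0.0834266 ])}
wrist {'fx': 321.55004712392855, 'fy': 321.55004712392855, 'cx': 319.3325072183258, 'cy': 200.7550286248105, 'k1': -0.04107736275482769, 'xyz': array([178.74222014, 629.47843381, 384.69174848]), 'rotation': array([0.82311035, 0.54616415, 0.0848071 , 0.1303911 ])}
{'time_s': 0.15, 'joint_positions': array([-1.23820188,  0.53699325, -0.00442023,  1.53860977,  0.00258807,
        1.06730003, -0.07121548]), 'qvel': array([-0.00017518, -0.00200271, -0.00010903, -0.0026387 ,  0.00070181,
       -0.00014833,  0.00064018]), 'joint_torque': array([ 1.07607386e-03, -5.71328652e+01,  9.91744660e-01, -2.51826936e+01,
       -5.60783234e-02,  1.52272027e-02,  1.06223597e-04]), 'tcp_pos': array([252.30429463, 598.77161082, 404.05384728]), 'tool_rot': array([ 8.33149290e-01,  5.53047768e-01, -5.15208398e-04,  4.00149927e-04]), 'contact_force': array([0.19749861, 0.36999116, 0.17130126]), 'torque': array([0.01916816, 0.00335141, 0.04711207]), 'grip_width': 87.95021783719146}
```

View pics/scene0.png

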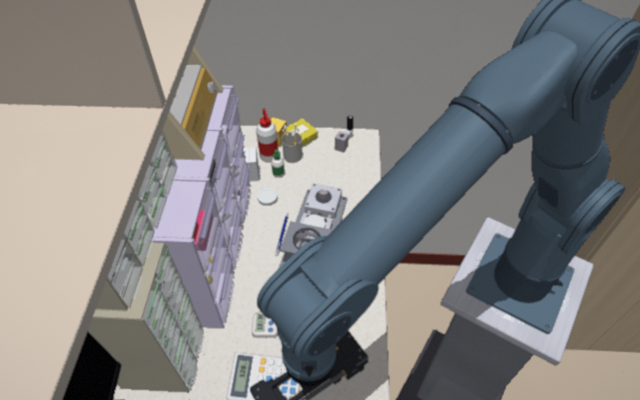

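View pics/side0.png

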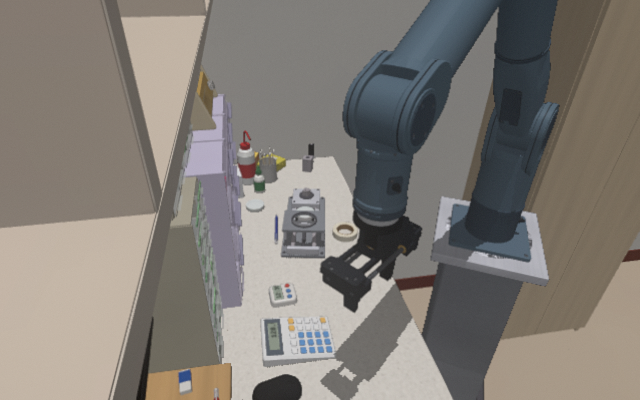

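View pics/wrist0.png

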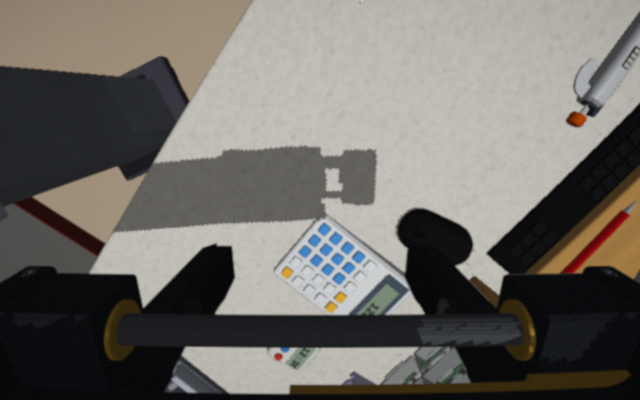

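The scene view shows the stage at about (315,215), the shaft at (323,196) and the loose crank at (343,138). The side view shows the crank at (308,160), the tape at (345,231) and the timer at (283,294). I'll enlarge these areas and take rough positions.

Run:
```python
from h import *
a=load('scene0');b=load('side0')
c1=cv2.resize(a[0][100:270,240:380],None,fx=3.4,fy=3.4,interpolation=cv2.INTER_CUBIC)
c2=cv2.resize(b[0][130:270,230:370],None,fx=3.4,fy=3.4,interpolation=cv2.INTER_CUBIC)
cv2.imwrite('pics/c1.png',c1);cv2.imwrite('pics/c2.png',c2)
for nm,t,pts in [('scene',a,[(343,143),(349,124),(323,196),(305,238),(267,197),(283,232),(323,190)]),('side',b,[(308,166),(311,150),(306,195),(304,218),(345,231),(255,206),(283,294),(277,228)])]:
    C=cloud(t[1],t[2])
    for u,v in pts: print(nm,u,v,C[v,u].round(0))
```

```text
scene 343 143 [ 636. -155.   38.]
scene 349 124 [ 654. -222.   59.]
scene 323 196 [560.  81.  63.]
scene 305 238 [535. 211.  32.]
scene 267 197 [721. 136.  10.]
scene 283 232 [606. 215.  11.]
scene 323 190 [568.  68.  71.]
side 308 166 [ 639. -150.   27.]
side 311 150 [ 656. -229.   55.]
side 306 195 [563.  77.  51.]
side 304 218 [526. 193.  48.]
side 345 231 [408. 152.   1.]
side 255 206 [716. 143.  14.]
side 283 294 [478. 467.  17.]
side 277 228 [607. 215.   4.]
```

View pics/c1.png

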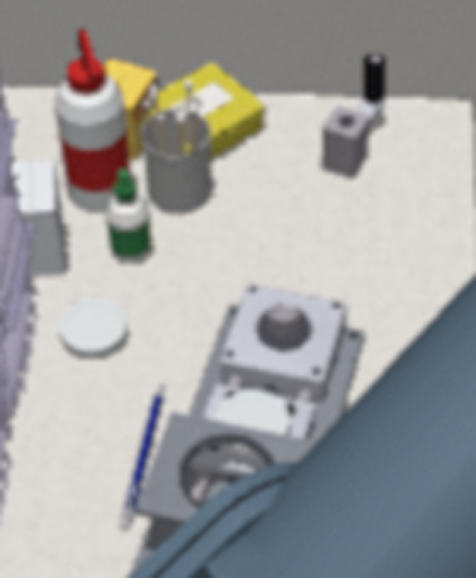

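View pics/c2.png

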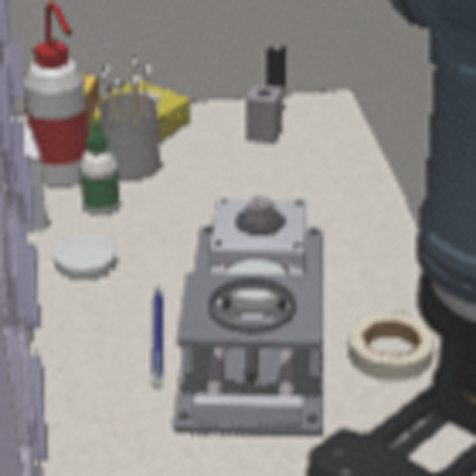

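```bash
cat >> h.py <<'E'
def T(p,q):
    M=np.eye(4); M[:3,:3]=R.from_quat(q).as_matrix(); M[:3,3]=p; return M
def down(yaw):  # tool x at azimuth yaw(deg), z down
    c,s=np.cos(np.radians(yaw)),np.sin(np.radians(yaw)); return np.array([[c,s,0],[s,-c,0],[0,0,-1.]])
def delta(cmd,tgt):
    D=np.linalg.inv(cmd)@tgt
    return (D[:3,3]/150).round(3), (R.from_matrix(D[:3,:3]).as_rotvec(degrees=True)/45).round(3)
def apply(cmd,slide,ang):
    D=np.eye(4); D[:3,3]=np.array(slide)*150; D[:3,:3]=R.from_rotvec(np.array(ang)*45,degrees=True).as_matrix(); return cmd@D
def mk(x,y,z,yaw):
    M=np.eye(4); M[:3,:3]=down(yaw); M[:3,3]=[x,y,z]; return M
E
python3 - <<'E'
from h import *
a=load('scene0');w=load('wrist0')
C=cloud(a[1],a[2])
for u,v in [(236,100),(206,90),(205,220),(240,150),(265,125),(290,140),(250,165),(277,165),(185,100),(300,130),(380,130)]: print(u,v,C[v,u].round(0))
tool=mk(252.39,598.99,404.7,0); 
tool=T([252.39,598.99,404.716],[0.833149,0.553047,-0.0005,0.0004])
cam=np.eye(4);cam[:3,:3]=rotm(w[2]);cam[:3,3]=w[2]['xyz']
X=np.linalg.inv(tool)@cam; print(X.round(3))
np.save('tc.npy',X)
for yaw in (-90,-60,90,180,0,20,-20,-160,160,200):
  for pos in [(500,-30,420)]:
    c=mk(*pos,yaw)@X; p=dict(w[2]); p['xyz']=c[:3,3]; p['rotation']=c[:3,:3]
    print(yaw,pos,proj(p,[[565,72,71],[640,-165,54],[655,-225,79],[530,245,74]]).round(0).tolist())
E
```

```text
236 100 [775. 142. 352.]
206 90 [789. 216. 425.]
205 220 [589. 465. 356.]
240 150 [747. 186. 232.]
265 125 [815.   1. 145.]
290 140 [783. -74.  41.]
250 165 [800. 106.  75.]
277 165 [748.  44.  50.]
185 100 [772. 294. 457.]
300 130 [ 789. -137.   32.]
380 130 [ 607. -366.  -55.]
[[ 1.0000e+00 -0.0000e+00 -2.0000e-03 -4.7400e-01]
 [ 1.0000e-03  9.5200e-01  3.0700e-01 -7.9710e+01]
 [ 2.0000e-03 -3.0700e-01  9.5200e-01  2.0016e+01]
 [ 0.0000e+00  0.0000e+00  0.0000e+00  1.0000e+00]]
-90 (500, -30, 420) [[218.0, 113.0], [457.0, 35.0], [535.0, 13.0], [57.0, 150.0]]
-60 (500, -30, 420) [[262.0, 68.0], [496.0, 124.0], [563.0, 144.0], [79.0, 6.0]]
90 (500, -30, 420) [[412.0, 234.0], [212.0, 283.0], [157.0, 305.0], [571.0, 205.0]]
180 (500, -30, 420) [[264.0, 263.0], [179.0, 40.0], [143.0, -38.0], [298.0, 380.0]]
0 (500, -30, 420) [[388.0, 73.0], [433.0, 280.0], [446.0, 333.0], [357.0, -147.0]]
20 (500, -30, 420) [[418.0, 104.0], [387.0, 307.0], [383.0, 360.0], [465.0, -107.0]]
-20 (500, -30, 420) [[348.0, 55.0], [470.0, 238.0], [502.0, 287.0], [241.0, -137.0]]
-160 (500, -30, 420) [[235.0, 241.0], [231.0, -6.0], [226.0, -95.0], [226.0, 364.0]]
160 (500, -30, 420) [[298.0, 276.0], [150.0, 100.0], [93.0, 44.0], [370.0, 377.0]]
200 (500, -30, 420) [[235.0, 241.0], [231.0, -6.0], [226.0, -95.0], [226.0, 364.0]]
```

```bash
cat > plan.py <<'E'
import sys
from h import *
# usage: plan.py x y z yaw  (multiple) ; cmd stored in cmd.npy ; only prints
cmd=np.load('cmd.npy')
for a in sys.argv[1:]:
    t=mk(*map(float,a.split(',')))
    s,g=delta(cmd,t); d=np.linalg.norm(s)*150; an=np.linalg.norm(g)*45
    print(a,'slide',s.tolist(),'ang',g.tolist(),'rows',round(max(d/50,an/8.59),1))
    cmd=apply(cmd,s,g); np.save('cmd_next.npy',cmd)
E
python3 -c "
from h import *
np.save('cmd.npy',T([252.393,598.989,404.716],[0.833149,0.553047,-0.0005,0.0004]))"
python3 plan.py 330,430,405,45 430,280,405,30 500,120,405,15 510,0,400,8
```

```text
330,430,405,45 slide [-0.837, 0.914, -0.001] ang [0.0, 0.002, 0.492] rows 3.7
430,280,405,30 slide [-0.236, 1.179, 0.001] ang [0.0, -0.001, 0.334] rows 3.6
500,120,405,15 slide [-0.129, 1.157, -0.0] ang [0.0, 0.0, 0.333] rows 3.5
510,0,400,8 slide [-0.143, 0.79, 0.034] ang [0.0, 0.0, 0.156] rows 2.4
```

```bash
python3 plan.py 330,430,405,45 405,310,405,34  465,185,405,22 510,55,400,10
```

```text
330,430,405,45 slide [-0.837, 0.914, -0.001] ang [0.0, 0.002, 0.492] rows 3.7
405,310,405,34 slide [-0.213, 0.92, 0.0] ang [0.0, -0.001, 0.245] rows 2.8
465,185,405,22 slide [-0.134, 0.914, 0.001] ang [0.0, 0.0, 0.266] rows 2.8
510,55,400,10 slide [-0.047, 0.916, 0.033] ang [0.0, 0.0, 0.267] rows 2.8
```

>>> arm_command --deltas '[{"slide": [-0.837,0.914,0],"angular": [0,0,0.492]},{"slide": [-0.837,0.914,0],"angular": [0,0,0.492]},{"slide": [-0.837,0.914,0],"angular": [0,0,0.492]},{"slide": [-0.837,0.914,0],"angular": [0,0,0.492]}]' --claw 1

```text
time_s: 0.55
tcp_pos: [331.4, 426.8, 404.5]
tool_rot: [0.925, 0.38, -0.0, 0.001]
contact_force: [-0.4, 0.7, 0.8]
grip_width: 88.1
```

>>> arm_command --deltas '[{"slide": [-0.213,0.92,0],"angular": [0,0,0.245]},{"slide": [-0.213,0.92,0],"angular": [0,0,0.245]},{"slide": [-0.213,0.92,0],"angular": [0,0,0.245]}]'

```text
time_s: 0.85
tcp_pos: [406.0, 307.3, 404.8]
tool_rot: [0.957, 0.291, 0.0, 0.0]
contact_force: [0.7, 0.8, 0.3]
grip_width: 88.2
```

>>> arm_command --deltas '[{"slide": [-0.134,0.914,0],"angular": [0,0,0.266]},{"slide": [-0.134,0.914,0],"angular": [0,0,0.266]},{"slide": [-0.134,0.914,0],"angular": [0,0,0.266]}]'

```text
time_s: 1.15
tcp_pos: [465.8, 182.0, 404.8]
tool_rot: [0.982, 0.189, 0.0, 0.0]
contact_force: [-0.2, 0.3, -0.1]
grip_width: 87.7
```

>>> arm_command --deltas '[{"slide": [-0.047,0.916,0.033],"angular": [0,0,0.267]},{"slide": [-0.047,0.916,0.033],"angular": [0,0,0.267]},{"slide": [-0.047,0.916,0.033],"angular": [0,0,0.267]},{"slide": [-0.047,0.916,0.033],"angular": [0,0,0.267]}]'

```text
time_s: 1.55
tcp_pos: [510.8, 49.2, 399.9]
tool_rot: [0.997, 0.083, 0.0, 0.001]
contact_force: [0.0, -0.1, -0.4]
grip_width: 88.1
```

Run:
```python
from h import *
o=arm.observe(); print(o['time_s'],o['tcp_pos'],o['tool_rot'],abs(o['qvel']).max())
np.save('cmd.npy',mk(510,55,400,10))
snap('wrist','w1'); snap('scene','s1'); snap('side','d1')
```

```text
1.55 [510.83418534  49.2072982  399.86327748] [9.96566159e-01 8.27880844e-02 3.34721447e-04 1.38270956e-03] 0.0803540062796846
```

View pics/w1.png

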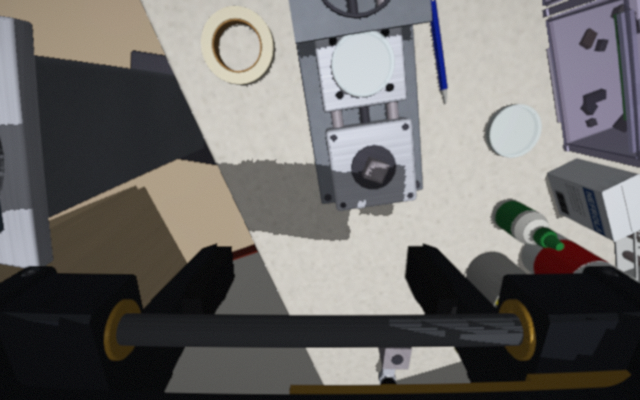

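View pics/d1.png

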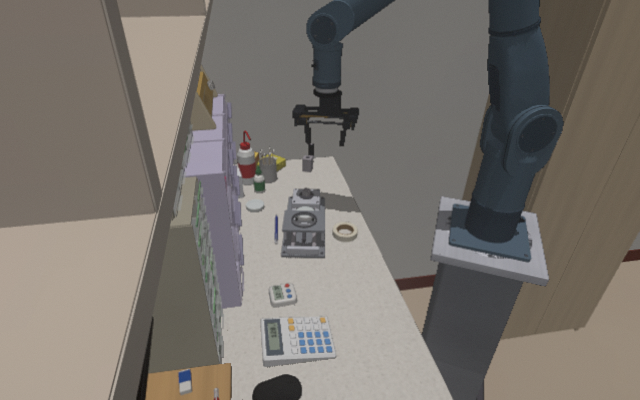

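View pics/s1.png

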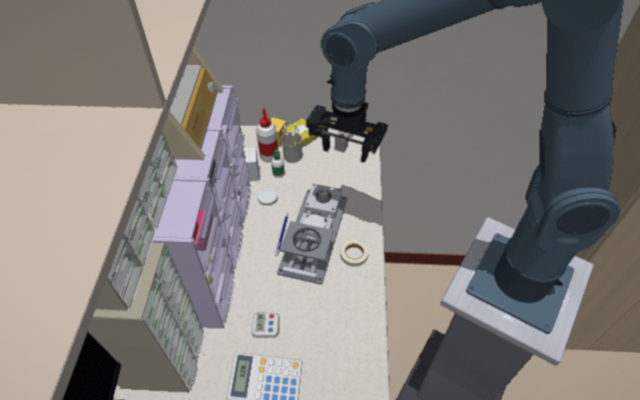

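The wrist view shows the shaft at about (375,168), the box plates around it, the dish at (363,64), the tape at (238,45) and the crank at (395,358), partly hidden. I'll enlarge the shaft.

Run:
```python
from h import *
o=arm.observe(); print(o['time_s'],o['tcp_pos'],o['tool_rot'],abs(o['qvel']).max())
a=load('w1')
cv2.imwrite('pics/w1c.png',cv2.resize(a[0][110:220,310:440],None,fx=5,fy=5,interpolation=cv2.INTER_CUBIC))
b=load('s1')
cv2.imwrite('pics/s1c.png',cv2.resize(b[0][180:290,270:360],None,fx=5,fy=5,interpolation=cv2.INTER_CUBIC))
```

```text
1.7 [509.71411611  55.77132548 399.5624871 ] [ 9.96162494e-01  8.75220695e-02 -2.99090963e-04 -2.89287862e-04] 0.021594631015271128
```

View pics/w1c.png

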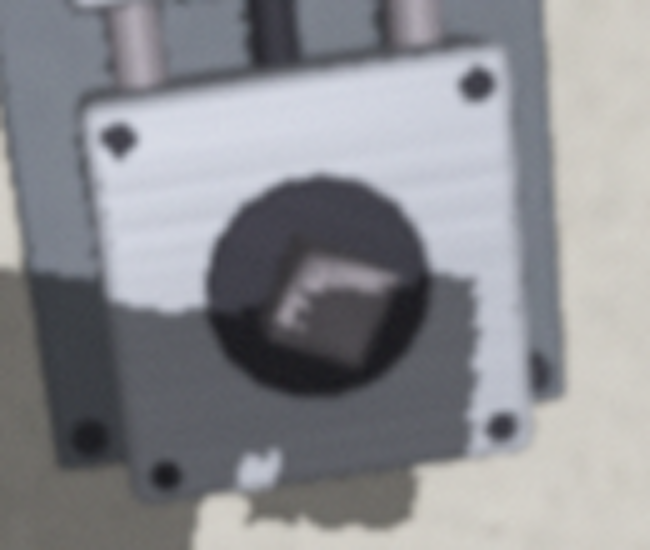

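View pics/s1c.png

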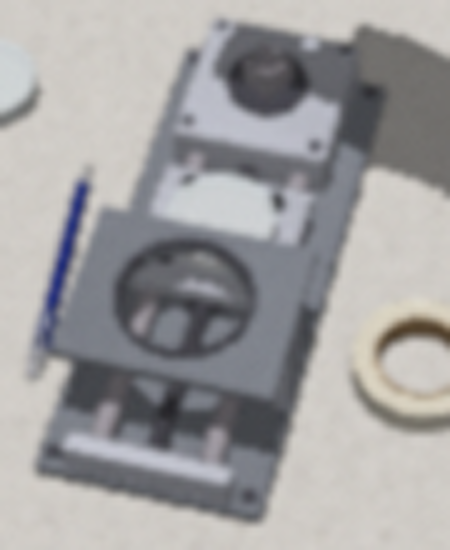

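```bash
python3 - <<'E'
from h import *
X=np.load('tc.npy');w=load('w1')[2]
for pos in [(560,-70,400,10),(560,-70,400,0),(580,-75,400,14)]:
    c=mk(*pos)@X; p=dict(w); p['xyz']=c[:3,3]; p['rotation']=c[:3,:3]
    print(pos,proj(p,[[565,72,71],[640,-165,54],[655,-225,79],[530,245,74]]).round(0).tolist())
p=w
print('disc',onz(p,373.6,167.2,49))
for n,uv in dict(a=(315,255),b=(400,275),c=(360,370),d=(265,335)).items(): print(n,onz(p,310+uv[0]/5,110+uv[1]/5,69)[:2].round(1))
E
python3 plan.py 580,-75,400,14
```

```text
(560, -70, 400, 10) [[354.0, 27.0], [375.0, 269.0], [379.0, 328.0], [354.0, -226.0]]
(560, -70, 400, 0) [[326.0, 23.0], [391.0, 259.0], [405.0, 317.0], [280.0, -225.0]]
(580, -75, 400, 14) [[345.0, 17.0], [352.0, 264.0], [353.0, 324.0], [359.0, -237.0]]
disc [565.51415674  66.63980858  49.        ]
a [559.5  76.3]
b [576.9  75.2]
c [573.4  54.9]
d [553.1  58.9]
580,-75,400,14 slide [0.309, 0.935, 0.0] ang [0.0, 0.0, -0.089] rows 3.0
```

>>> arm_command --deltas '[{"slide": [0.309,0.935,0],"angular": [0,0,-0.089]},{"slide": [0.309,0.935,0],"angular": [0,0,-0.089]},{"slide": [0.309,0.935,0],"angular": [0,0,-0.089]},{"slide": [0.309,0.935,0],"angular": [0,0,-0.089]},{"slide": [0.309,0.935,0],"angular": [0,0,-0.089]}]'

```text
time_s: 2.2
tcp_pos: [580.1, -74.1, 399.3]
tool_rot: [0.993, 0.122, -0.0, -0.0]
contact_force: [-0.1, 0.7, -0.1]
grip_width: 87.9
```

```bash
cp cmd_next.npy cmd.npy
python3 - <<'E'
from h import *
o=arm.observe(); print(o['time_s'],o['tcp_pos'],o['tool_rot'],abs(o['qvel']).max())
snap('wrist','w2'); 
a=load('w2')
cv2.imwrite('pics/w2c.png',cv2.resize(a[0][210:390,270:450],None,fx=3.3,fy=3.3,interpolation=cv2.INTER_CUBIC))
E
python3 plan.py 615,-145,360,14
```

```text
2.2 [580.06633722 -74.08192045 399.31656424] [ 9.92508995e-01  1.22170394e-01 -3.77107915e-04 -3.82726627e-04] 0.03421716351300938
615,-145,360,14 slide [0.114, 0.509, 0.267] ang [0.0, 0.0, 0.0] rows 1.8
```

View pics/w2.png

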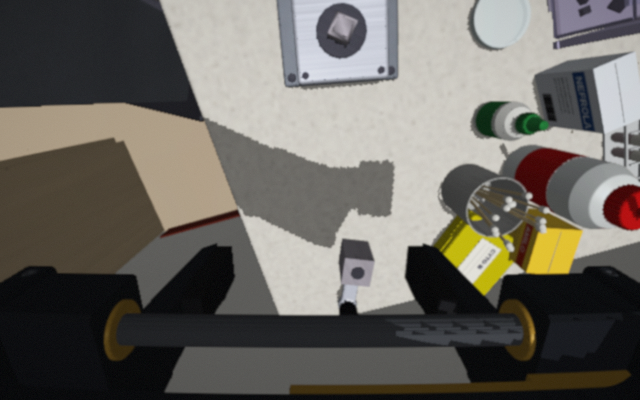

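View pics/w2c.png

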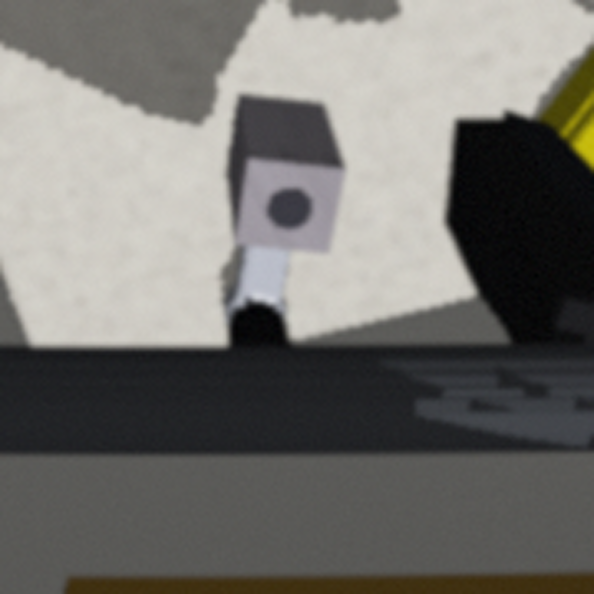

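The enlarged crop shows the hub's top face with corners (248,157), (344,168), (331,252) and (240,246). The arm leaves it downwards. The shaft is at about (342,28) in the full picture.

Run:
```python
from h import *
im,d,p=load('w2')
c=np.array([(248,157),(344,168),(331,252),(240,246)])/3.3+[270,210]
for z in (54,):
    P=onz(p,c[:,0],c[:,1],z)[:,:2]; print(P.round(1), P.mean(0))
    for i in range(4):
        e=P[(i+1)%4]-P[i]; print(np.linalg.norm(e).round(1),np.degrees(np.arctan2(e[1],e[0])).round(1))
# circle centre, handle
print(onz(p,270+289/3.3,210+208/3.3,54))
C=cloud(d,p); print(C[270,355],C[274,357], C[280,360])
cv2.imwrite('pics/w2s.png',cv2.resize(im[0:70,300:385],None,fx=8,fy=8,interpolation=cv2.INTER_CUBIC))
```

```text
[[ 630.4 -157.7]
 [ 663.7 -153.9]
 [ 669.1 -187. ]
 [ 637.1 -192.4]] [ 650.07504113 -172.73891311]
33.5 6.7
33.6 -80.7
32.5 -170.5
35.3 100.9
[ 649.64460337 -173.48262247   54.        ]
[ 644.80539164 -168.63087622   57.3010738 ] [ 648.30022114 -172.74674462   57.88239021] [ 654.49575167 -180.76051571   55.59673374]
```

View pics/w2s.png

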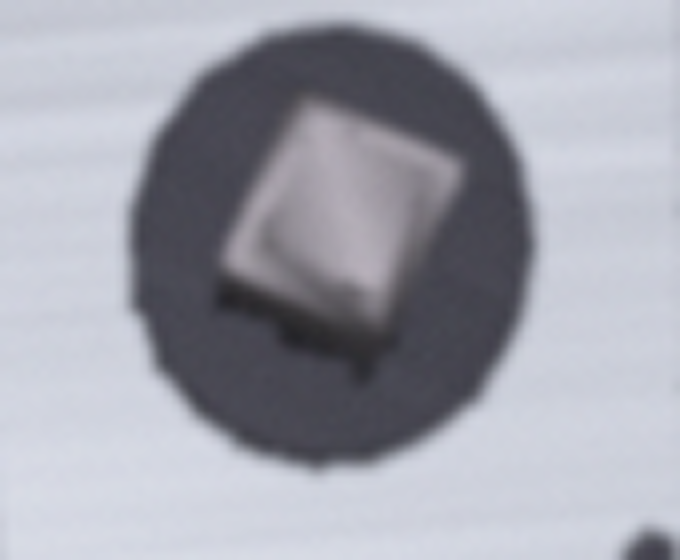

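>>> arm_command --deltas '[{"slide": [0.114,0.509,0.267],"angular": [0,0,0]},{"slide": [0.114,0.509,0.267],"angular": [0,0,0]},{"slide": [0.114,0.509,0.267],"angular": [0,0,0]},{"slide": [0.114,0.509,0.267],"angular": [0,0,0]}]'

```text
time_s: 2.65
tcp_pos: [614.9, -142.8, 359.2]
tool_rot: [0.992, 0.123, -0.001, -0.001]
contact_force: [-0.1, 0.2, 0.3]
grip_width: 88.0
```

```bash
cp cmd_next.npy cmd.npy
python3 - <<'E'
from h import *
o=arm.observe(); print(o['time_s'],o['tcp_pos'],o['tool_rot'],abs(o['qvel']).max())
im,d,p=snap('wrist','w3'); 
cv2.imwrite('pics/w3c.png',cv2.resize(im[170:330,270:430],None,fx=3.7,fy=3.7,interpolation=cv2.INTER_CUBIC))
E
```

```text
2.65 [ 614.92027451 -142.84142673  359.17529688] [ 9.92417797e-01  1.22905492e-01 -6.42984677e-04 -8.62413648e-04] 0.026446372326805564
```

View pics/w3c.png

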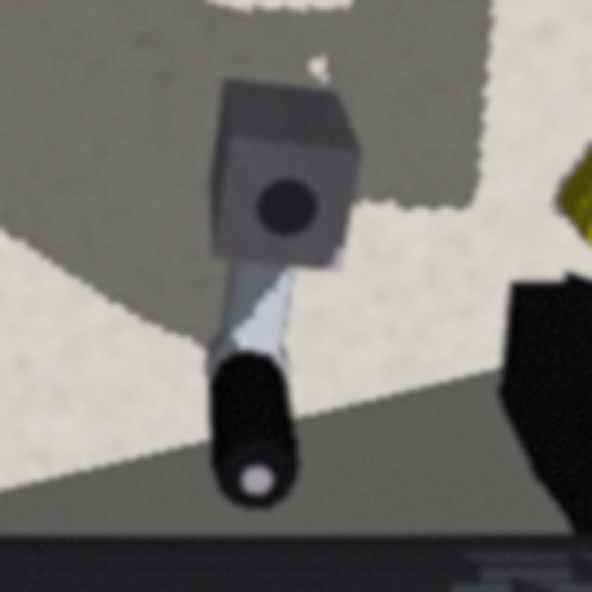

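Run:
```python
from h import *
im,d,p=load('w3')
c=np.array([(229,137),(359,149),(337,268),(213,256)])/3.7+[270,170]
P=onz(p,c[:,0],c[:,1],54)[:,:2]; print(P.round(1), P.mean(0))
for i in range(4):
        e=P[(i+1)%4]-P[i]; print(np.linalg.norm(e).round(1),np.degrees(np.arctan2(e[1],e[0])).round(1))
hc=onz(p,270+287/3.7,170+207/3.7,54)[:2]; hd=onz(p,270+257/3.7,170+481/3.7,79)[:2]
print(hc,hd,np.linalg.norm(hd-P.mean(0)),np.degrees(np.arctan2(*(hd-P.mean(0))[::-1])))
# height by two views of hub centre
_,_,p2=load('w2')
def tri(a):
    A=np.zeros((3,3));b=np.zeros(3)
    for p,uv in a:
        r=rotm(p)@ray(p,np.float64(uv[0]),np.float64(uv[1])); r/=np.linalg.norm(r); M=np.eye(3)-np.outer(r,r); A+=M;b+=M@np.array(p['xyz'])
    return np.linalg.solve(A,b)
c2=np.array([(248,157),(344,168),(331,252),(240,246)])/3.3+[270,210]
print('hub top tri',[tri([(p,a),(p2,b)]).round(1).tolist() for a,b in zip(c,c2)])
# shaft
for nm,uvs in dict(disc=[(130,250),(535,250),(333,22),(325,468)]).items():
    q=np.array(uvs)/8+[300,0]; Q=onz(p2,q[:,0],q[:,1],49)[:,:2]; print(nm,Q.round(1),'cen x',Q[:2].mean(0),Q[2:].mean(0))
q=np.array([(308,97),(465,162),(385,330),(220,270)])/8+[300,0]; Q=onz(p2,q[:,0],q[:,1],66)[:,:2]; print(Q.round(1),Q.mean(0))
for i in range(4):
        e=Q[(i+1)%4]-Q[i]; print(np.linalg.norm(e).round(1),np.degrees(np.arctan2(e[1],e[0])).round(1))
```

```text
[[ 630.3 -158.2]
 [ 663.3 -153.2]
 [ 667.2 -186.6]
 [ 634.6 -191.2]] [ 648.86252486 -172.29818585]
33.4 8.5
33.6 -83.2
32.9 -172.0
33.3 97.5
[ 649.75521491 -173.07320203] [ 658.09628127 -238.77323525] 67.1132956315236 -82.09189812484685
hub top tri [[630.6, -158.6, 52.4], [662.4, -152.0, 57.8], [666.3, -183.5, 60.5], [633.5, -185.3, 66.6]]
disc [[543.1  60. ]
 [589.   71.5]
 [559.9  88.9]
 [571.3  42.5]] cen x [566.03064454  65.76967031] [565.60622874  65.71717888]
[[559.2  76.7]
 [577.6  74.7]
 [573.6  56. ]
 [554.2  57.5]] [566.12666668  66.23579263]
18.5 -6.3
19.1 -102.2
19.4 175.7
19.8 75.4
```

```bash
python3 - <<'E'
from h import *
Ti=np.linalg.inv(mk(649.2,-172.6,0,7.7))
for t in ['scene0','side0','w2']:
    im,d,p=load(t); C=cloud(d,p)[d>0]; L=C@Ti[:3,:3].T+Ti[:3,3]; z=C[:,2]
    if t[0]=='w': m=z<130
    else: m=z<300
    m&=C[:,2]>12
    for nm,hx,hy,z0 in [('fing',72,20,12),('body',105,48,75)]:
        k=m&(abs(L[:,0])<hx)&(abs(L[:,1])<hy)&(z>z0)&~((abs(L[:,0])<24)&(L[:,1]>-24)&(L[:,1]<95))
        print(t,nm,k.sum(), C[k][:3].round())
E
python3 plan.py 649.2,-172.6,290,7.7 649.2,-172.6,187,7.7
```

```text
scene0 fing 0 []
scene0 body 0 []
side0 fing 0 []
side0 body 0 []
w2 fing 0 []
w2 body 0 []
649.2,-172.6,290,7.7 slide [0.176, 0.234, 0.466] ang [0.0, 0.0, 0.14] rows 1.7
649.2,-172.6,187,7.7 slide [0.0, -0.001, 0.687] ang [0.0, 0.0, 0.0] rows 2.1
```

>>> arm_command --deltas '[{"slide": [0.176,0.234,0.466],"angular": [0,0,0.14]},{"slide": [0.176,0.234,0.466],"angular": [0,0,0.14]},{"slide": [0.176,0.234,0.466],"angular": [0,0,0.14]},{"slide": [0.176,0.234,0.466],"angular": [0,0,0.14]}]'

```text
time_s: 3.1
tcp_pos: [649.2, -170.7, 290.5]
tool_rot: [0.998, 0.068, -0.0, -0.001]
contact_force: [-0.1, -0.0, 0.1]
grip_width: 88.2
```

```bash
python3 - <<'E'
from h import *
np.save('cmd.npy',mk(649.2,-172.6,290,7.7))
o=arm.observe(); print(o['time_s'],o['tcp_pos'],o['tool_rot'],abs(o['qvel']).max())
im,d,p=snap('wrist','w4'); 
cv2.imwrite('pics/w4c.png',cv2.resize(im[150:390,200:440],None,fx=2.5,fy=2.5,interpolation=cv2.INTER_CUBIC))
E
python3 plan.py 649.2,-172.6,187,7.7
```

```text
3.1 [ 649.21385403 -170.68780741  290.48718908] [ 9.97660386e-01  6.83623729e-02 -3.22580932e-05 -5.81686294e-04] 0.03439341127100962
649.2,-172.6,187,7.7 slide [0.0, 0.0, 0.687] ang [0.0, 0.0, -0.0] rows 2.1
```

View pics/w4c.png

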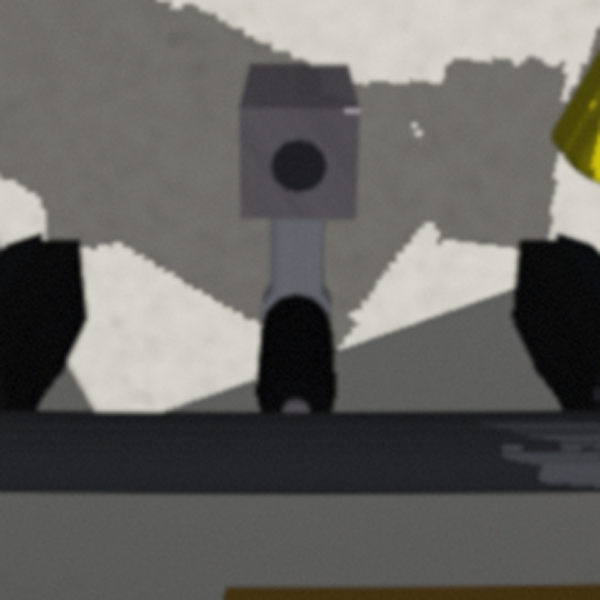

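The hub's top face is square in the view, spanning (240..358, 108..218) and centred between the open fingers. I'll go down and grip it.

>>> arm_command --deltas '[{"slide": [0,0,0.25],"angular": [0,0,0]},{"slide": [0,0,0.5],"angular": [0,0,0]},{"slide": [0,0,0.687],"angular": [0,0,0]},{"slide": [0,0,0.687],"angular": [0,0,0]},{"slide": [0,0,0.687],"angular": [0,0,0]}]'

```text
time_s: 3.65
tcp_pos: [649.8, -172.1, 188.9]
tool_rot: [0.998, 0.068, 0.001, 0.0]
contact_force: [0.5, -0.3, 0.6]
grip_width: 88.4
```

```bash
cp cmd_next.npy cmd.npy
python3 - <<'E'
from h import *
o=arm.observe(); print(o['time_s'],o['tcp_pos'],o['tool_rot'],o['contact_force'])
_,_,p=load('w4'); print(onz(p,200+299/2.5,150+165/2.5,54), [onz(p,200+299/2.5,150+v/2.5,54).round(1) for v in (108,218)])
E
```

```text
3.65 [ 649.81694197 -172.11670737  188.94771813] [9.97708902e-01 6.76446300e-02 1.06955503e-03 8.67989930e-05] [ 0.45250181 -0.27330532  0.59771023]
[ 649.47480158 -172.68742839   54.        ] [array([ 647.1, -155.7,   54. ]), array([ 651.7, -189.2,   54. ])]
```

Measured hub centre is (649.4, -172.5), which matches the tool. Closing.

>>> arm_command --deltas '[{"slide": [0,0,0],"angular": [0,0,0]},{"slide": [0,0,0],"angular": [0,0,0]},{"slide": [0,0,0],"angular": [0,0,0]},{"slide": [0,0,0],"angular": [0,0,0]},{"slide": [0,0,0],"angular": [0,0,0]},{"slide": [0,0,0],"angular": [0,0,0]},{"slide": [0,0,0],"angular": [0,0,0]},{"slide": [0,0,0],"angular": [0,0,0]}]' --claw -1 --newtons 40

```text
time_s: 4.45
tcp_pos: [649.2, -172.7, 186.7]
tool_rot: [0.998, 0.067, -0.0, 0.0]
contact_force: [0.0, -0.3, -0.4]
grip_width: 33.8
```

```bash
python3 - <<'E'
from h import *
o=arm.observe(); print(o['time_s'],o['tcp_pos'],o['tool_rot'],o['contact_force'],o['grip_width'])
E
python3 plan.py 649.2,-172.6,310,7.7 610,-60,330,-2
```

```text
4.45 [ 649.1598995  -172.70162239  186.7159042 ] [ 9.97737031e-01  6.72370075e-02 -3.59151152e-05  2.97375281e-06] [ 0.02736522 -0.26731965 -0.37604075] 33.78317337733121
649.2,-172.6,310,7.7 slide [0.0, 0.0, -0.82] ang [0.0, 0.0, -0.0] rows 2.5
610,-60,330,-2 slide [-0.158, -0.779, -0.134] ang [0.0, 0.0, 0.216] rows 2.4
```

>>> arm_command --deltas '[{"slide": [0,0,-0.1],"angular": [0,0,0]},{"slide": [0,0,-0.3],"angular": [0,0,0]},{"slide": [0,0,-0.6],"angular": [0,0,0]},{"slide": [0,0,-0.82],"angular": [0,0,0]},{"slide": [0,0,-0.82],"angular": [0,0,0]}]'

```text
time_s: 4.95
tcp_pos: [650.8, -173.8, 316.0]
tool_rot: [0.998, 0.067, 0.004, 0.001]
contact_force: [0.6, -0.3, -1.9]
grip_width: 33.6
```

```bash
python3 - <<'E'
from h import *
np.save('cmd.npy',mk(649.2,-172.6,310,7.7))
o=arm.observe(); print(o['time_s'],o['tcp_pos'],o['contact_force'],o['torque'],o['grip_width'])
E
python3 plan.py 600,-80,310,0 552,-13,285,-10
```

```text
4.95 [ 650.7729737  -173.7768922   316.03368589] [ 0.6276721  -0.28409231 -1.87860393] [-0.07769665 -0.02011137  0.013914  ] 33.589096303782554
600,-80,310,0 slide [-0.242, -0.656, 0.0] ang [0.0, 0.0, 0.171] rows 2.1
552,-13,285,-10 slide [-0.32, -0.446, 0.167] ang [0.0, 0.0, 0.222] rows 1.7
```

>>> arm_command --deltas '[{"slide": [-0.12,-0.33,0],"angular": [0,0,0.085]},{"slide": [-0.242,-0.656,0],"angular": [0,0,0.171]},{"slide": [-0.242,-0.656,0],"angular": [0,0,0.171]}]'

```text
time_s: 5.25
tcp_pos: [597.4, -72.8, 308.1]
tool_rot: [1.0, 0.003, -0.003, -0.003]
contact_force: [0.6, 0.4, -3.5]
grip_width: 33.8
```

>>> arm_command --deltas '[{"slide": [-0.16,-0.223,0.083],"angular": [0,0,0.111]},{"slide": [-0.32,-0.446,0.167],"angular": [0,0,0.222]},{"slide": [-0.32,-0.446,0.167],"angular": [0,0,0.222]},{"slide": [-0.32,-0.446,0.167],"angular": [0,0,0.222]},{"slide": [-0.32,-0.446,0.167],"angular": [0,0,0.222]}]'

```text
time_s: 5.75
tcp_pos: [552.4, -14.1, 285.0]
tool_rot: [0.996, -0.087, 0.0, 0.0]
contact_force: [-0.1, 0.0, -2.6]
grip_width: 33.7
```

```bash
cp cmd_next.npy cmd.npy
python3 - <<'E'
from h import *
o=arm.observe(); print(o['time_s'],o['tcp_pos'],o['tool_rot'],o['contact_force'],abs(o['qvel']).max(),o['grip_width'])
im,d,p=snap('wrist','w5');
E
```

```text
5.75 [552.42659865 -14.11421128 284.97705268] [ 9.96202563e-01 -8.70638977e-02  4.46648949e-04  3.61933396e-04] [-0.09206883  0.01682364 -2.64437487] 0.01646227323385137 33.69115705588205
```

View pics/w5.png

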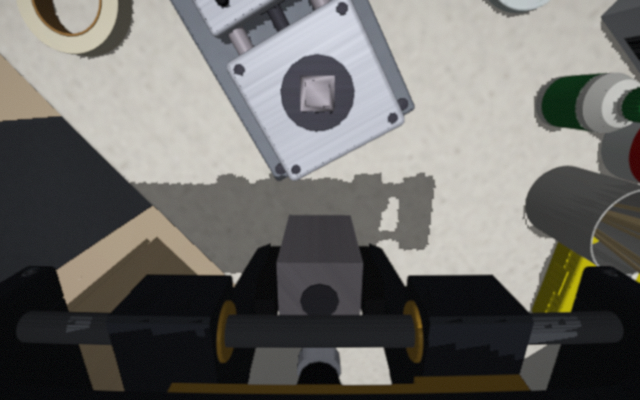

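The shaft is at about (317,94) and nearly square to the tool axes. I'll zoom in.

Run:
```python
from h import *
im,d,p=load('w5')
cv2.imwrite('pics/w5c.png',cv2.resize(im[50:140,270:365],None,fx=6.3,fy=6.3,interpolation=cv2.INTER_CUBIC))
cv2.imwrite('pics/w5h.png',cv2.resize(im[200:330,240:400],None,fx=4.5,fy=4.5,interpolation=cv2.INTER_CUBIC))
```

```text
(no output)
```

View pics/w5c.png

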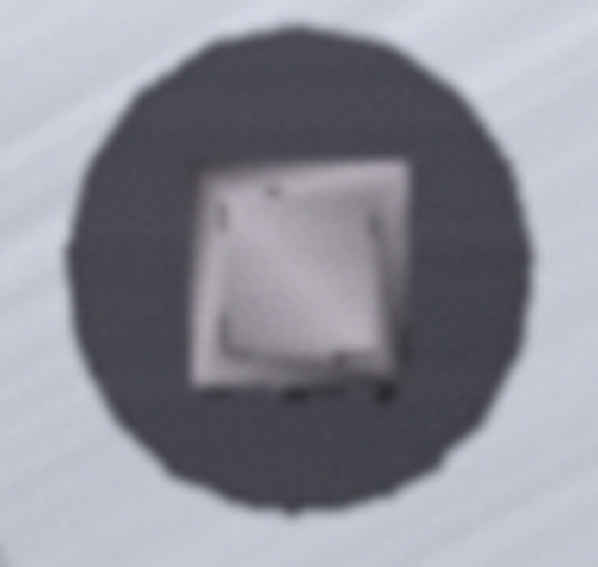

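View pics/w5h.png

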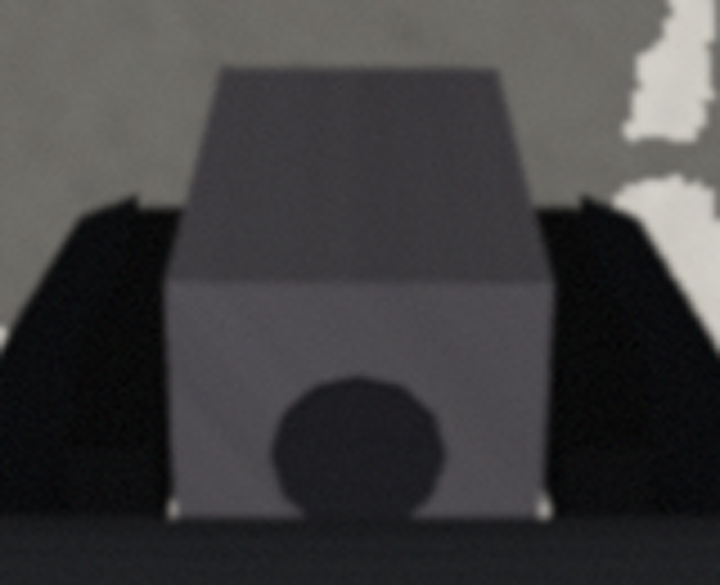

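Run:
```python
from h import *
im,d,p=load('w5')
q=np.array([(195,168),(410,160),(397,388),(190,386)])/6.3+[270,50]; Q=onz(p,q[:,0],q[:,1],66)[:,:2]; print(Q.round(1),Q.mean(0))
for i in range(4):
        e=Q[(i+1)%4]-Q[i]; print(np.linalg.norm(e).round(1),((np.degrees(np.arctan2(e[1],e[0]))+45)%90-45).round(1))
q=np.array([(70,265),(532,265),(298,25),(298,513)])/6.3+[270,50];Q=onz(p,q[:,0],q[:,1],49)[:,:2]; print(Q.round(1),Q[:2].mean(0),Q[2:].mean(0))
# hub: lower front edge z=98, top front edge z=152
for z,uv in [(98,[(222,68),(498,68)]),(152,[(166,283),(552,283)])]:
    q=np.array(uv)/4.5+[240,200]; Q=onz(p,q[:,0],q[:,1],z)[:,:2]; e=Q[1]-Q[0]; print(z,Q.round(1),np.linalg.norm(e),np.degrees(np.arctan2(e[1],e[0])))
    t=mk(552.4,-14.1,285,-10); print('in tool', ((Q-t[:2,3])@t[:2,:2]).round(1))
```

```text
[[557.9  77.2]
 [577.6  74.4]
 [573.1  54.4]
 [553.7  58. ]] [565.5522038  66.0289816]
19.9 -8.0
20.5 -12.7
19.7 -10.6
19.6 -12.4
[[542.8  71.4]
 [589.2  63.2]
 [569.7  89.7]
 [561.3  42.8]] [566.00010973  67.30475405] [565.49598415  66.22098992]
98 [[539.1   5.3]
 [572.7  -0.7]] 34.144262474728635 -10.045878256160096
in tool [[-16.5 -16.8]
 [ 17.6 -16.7]]
152 [[538.9   5.3]
 [572.4  -0.7]] 34.1106213367023 -10.050266212931492
in tool [[-16.7 -16.7]
 [ 17.4 -16.7]]
```

```bash
python3 plan.py 565.3,66.6,266,-11 565.3,66.6,235.5,-11
```

```text
565.3,66.6,266,-11 slide [-0.005, -0.538, 0.126] ang [0.0, 0.0, 0.023] rows 1.7
565.3,66.6,235.5,-11 slide [-0.0, -0.0, 0.204] ang [0.0, 0.0, -0.0] rows 0.6
```

>>> arm_command --deltas '[{"slide": [-0.002,-0.27,0.02],"angular": [0,0,0.012]},{"slide": [-0.005,-0.538,0.06],"angular": [0,0,0.023]},{"slide": [-0.005,-0.538,0.126],"angular": [0,0,0.023]},{"slide": [-0.005,-0.538,0.126],"angular": [0,0,0.023]},{"slide": [-0.005,-0.538,0.126],"angular": [0,0,0.023]},{"slide": [-0.005,-0.538,0.126],"angular": [0,0,0.023]}]'

```text
time_s: 6.4
tcp_pos: [565.5, 64.5, 266.4]
tool_rot: [0.995, -0.097, 0.0, 0.0]
contact_force: [-0.1, 0.5, -2.9]
grip_width: 33.7
```

Run:
```python
from h import *
np.save('cmd.npy',mk(565.3,66.6,266,-11))
o=arm.observe(); print(o['time_s'],o['tcp_pos'],R.from_quat(o['tool_rot']).as_matrix()[:,0],o['contact_force'],abs(o['qvel']).max(),o['grip_width'])
im,d,p=snap('side','d6'); 
cv2.imwrite('pics/d6c.png',cv2.resize(im[90:270,220:380],None,fx=3.7,fy=3.7,interpolation=cv2.INTER_CUBIC))
snap('wrist','w6')
o=arm.observe(); print(o['time_s'],o['tcp_pos'],R.from_quat(o['tool_rot']).as_matrix()[:,0],o['contact_force'],abs(o['qvel']).max(),o['grip_width'])
```

```text
6.4 [565.52883498  64.5091743  266.39197896] [ 0.98106163 -0.19369326  0.0010022 ] [-0.1429997   0.45978949 -2.86967756] 0.0052529235708039185 33.72950736028096
6.5 [565.43127087  65.12648885 266.36107939] [ 9.81205606e-01 -1.92963274e-01  8.56894495e-04] [ 0.59527723 -0.62257147 -2.10914579] 0.007024014702965287 33.592626125328195
```

View pics/d6c.png

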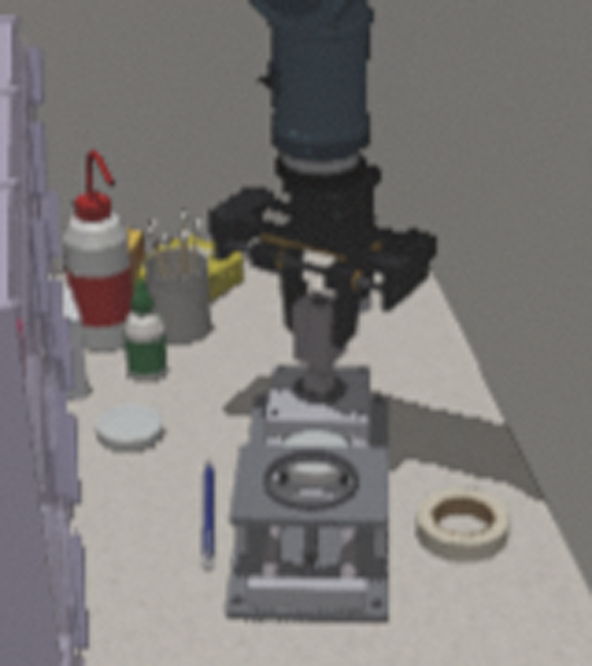

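View pics/w6.png

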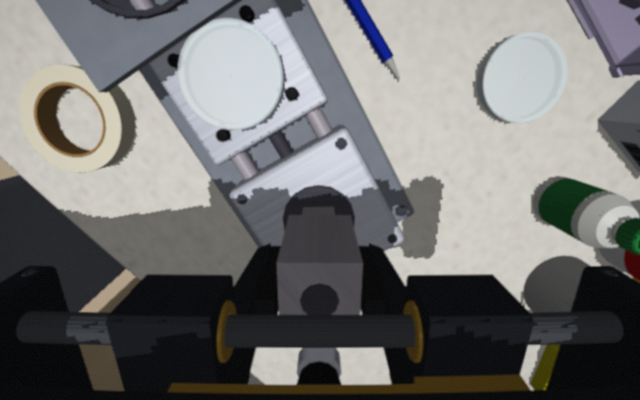

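The hub hangs just above the shaft: in the side crop its bottom is at (318,355) and the shaft is directly below at (318,380). I'll let it settle and start down.

>>> arm_command --deltas '[{"slide": [0,0,0],"angular": [0,0,0]},{"slide": [0,0,0],"angular": [0,0,0]},{"slide": [0,0,0.02],"angular": [0,0,0]},{"slide": [0,0,0.04],"angular": [0,0,0]},{"slide": [0,0,0.06],"angular": [0,0,0]},{"slide": [0,0,0.08],"angular": [0,0,0]},{"slide": [0,0,0.08],"angular": [0,0,0]}]'

```text
time_s: 7.2
tcp_pos: [565.0, 66.4, 253.3]
tool_rot: [0.995, -0.096, -0.0, 0.0]
contact_force: [-0.0, 0.1, -3.2]
grip_width: 33.5
```

>>> arm_command --deltas '[{"slide": [0,0,0.02],"angular": [0,0,0]},{"slide": [0,0,0.04],"angular": [0,0,0]},{"slide": [0,0,0.06],"angular": [0,0,0]},{"slide": [0,0,0.06],"angular": [0,0,0]}]'

```text
time_s: 7.6
tcp_pos: [565.0, 66.4, 244.3]
tool_rot: [0.995, -0.096, -0.0, 0.0]
contact_force: [-0.6, 0.4, -2.4]
grip_width: 33.9
```

Run:
```python
from h import *
o=arm.observe(); print(o['time_s'],o['tcp_pos'],R.from_quat(o['tool_rot']).as_matrix()[:,0],o['contact_force'],o['torque'],o['grip_width'])
```

```text
7.6 [565.00213212  66.44558529 244.34989967] [ 9.81591531e-01 -1.90990881e-01 -7.40849263e-04] [-0.60676839  0.42791365 -2.35445411] [-0.06501049  0.00603727  0.01266902] 33.88416072207924
```

It slides on freely. Going on down.

>>> arm_command --deltas '[{"slide": [0,0,0.02],"angular": [0,0,0]},{"slide": [0,0,0.04],"angular": [0,0,0]},{"slide": [0,0,0.055],"angular": [0,0,0]},{"slide": [0,0,0.065],"angular": [0,0,0]},{"slide": [0,0,0.065],"angular": [0,0,0]}]'

```text
time_s: 8.1
tcp_pos: [565.2, 66.4, 235.6]
tool_rot: [0.995, -0.096, -0.0, -0.0]
contact_force: [-3.2, 0.3, 5.4]
grip_width: 33.4
```

Run:
```python
from h import *
o=arm.observe(); print(o['time_s'],o['tcp_pos'],R.from_quat(o['tool_rot']).as_matrix()[:,0],o['contact_force'],o['torque'],o['grip_width'])
```

```text
8.1 [565.167139    66.36526442 235.60065651] [ 9.81559097e-01 -1.91158010e-01 -5.95132846e-04] [-3.17623855  0.32048898  5.43677475] [-0.04169286  0.74961063 -0.04373265] 33.4388874891932
```

The hub is seated: measured TCP z is 235.6, as expected, and I feel a push-back. I'll release and rise, and work out the travel needed from the pictures.

>>> arm_command --deltas '[{"slide": [0,0,0],"angular": [0,0,0]},{"slide": [0,0,0],"angular": [0,0,0]},{"slide": [0,0,0],"angular": [0,0,0]},{"slide": [0,0,0],"angular": [0,0,0]},{"slide": [0,0,-0.3],"angular": [0,0,0]},{"slide": [0,0,-0.5],"angular": [0,0,0]},{"slide": [0,0,-0.5],"angular": [0,0,0]},{"slide": [0,0,-0.5],"angular": [0,0,0]}]' --claw 1

```text
time_s: 8.9
tcp_pos: [565.3, 66.6, 310.4]
tool_rot: [0.995, -0.096, 0.001, -0.0]
contact_force: [-0.1, -0.6, 0.1]
grip_width: 88.4
```

Run:
```python
from h import *
np.save('cmd.npy',mk(565.3,66.6,235.25+75,-11))
o=arm.observe(); print(o['time_s'],o['tcp_pos'],o['contact_force'],o['grip_width'])
im,d,p=snap('wrist','w7')
im,d,p=snap('scene','s7')
cv2.imwrite('pics/s7c.png',cv2.resize(im[170:290,260:370],None,fx=5,fy=5,interpolation=cv2.INTER_CUBIC))
```

```text
8.9 [565.283265    66.59423279 310.39260341] [-0.09075271 -0.59386819  0.1488368 ] 88.37559146580726
```

View pics/w7.png

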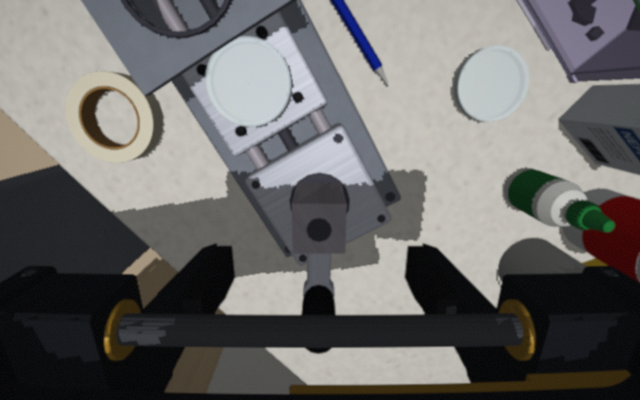

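View pics/s7c.png

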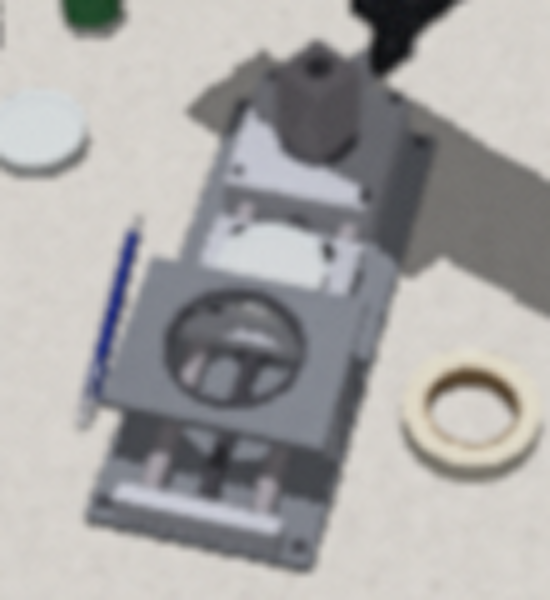

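Run:
```python
from h import *
im,d,p=load('w7'); C=cloud(d,p)
print('dish',onz(p,248.5,81.,50), [onz(p,u,v,50).round(1)[:2] for u,v in ((206,81),(291,81),(248,38),(248,125))])
print('hub top depth',C[225,300],C[240,335],C[248,320],C[215,305]); 
q=np.array([(292,204),(345,204),(345,253),(293,253)],float); Q=onz(p,q[:,0],q[:,1],103); print('hubtop',Q.round(1)[:,:2],Q.mean(0))
ims,ds,ps=load('s7')
r=onz(ps,260+236/5,170+349/5,74); print('ring',r, np.linalg.norm(r[:2]-[565.6,66.4]), np.degrees(np.arctan2(r[1]-66.4,r[0]-565.6)))
# side view ring from d6
a=load('d6'); cv2.imwrite('pics/d6r.png',cv2.resize(a[0][190:270,270:340],None,fx=7,fy=7,interpolation=cv2.INTER_CUBIC))
cv2.imwrite('pics/w7c.png',cv2.resize(im[20:270,180:400],None,fx=2.4,fy=2.4,interpolation=cv2.INTER_CUBIC))
```

```text
dish [533.61693782 165.30040496  50.        ] [array([503.9, 171.4]), array([563.2, 159.4]), array([540.3, 192.5]), array([525.5, 135.7])]
hub top depth [554.02170041  71.60001993 103.14548943] [573.87210923  57.48994681 103.82575629] [563.3959817   53.77252209 103.7914966 ] [558.66977629  78.10430127 104.62000024]
hubtop [[552.1  86.2]
 [584.2  79.9]
 [578.6  46.7]
 [545.4  53.2]] [565.07053923  66.49503939 103.        ]
ring [509.07791588 236.19572528  74.        ] 178.9562357607024 108.41171571817691
```

View pics/w7c.png

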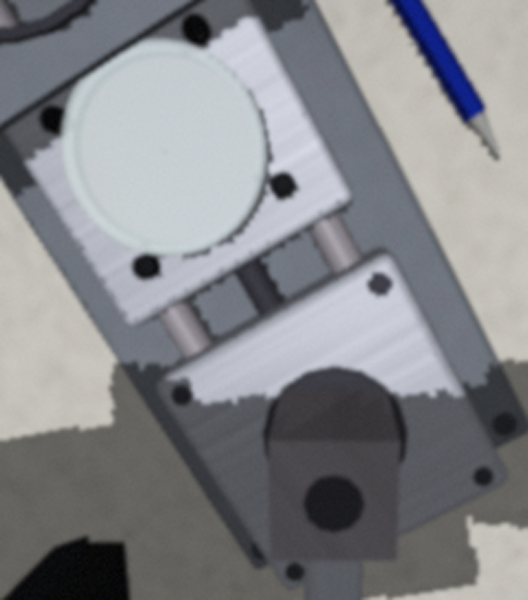

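The crank is down (hub top at z about 103–104). The dish centre is about 104 mm from the shaft and needs 175, so it has about 71 mm to go, roughly 1.97 turns. Next I go to the handle.

```bash
python3 plan.py 553.1,2.5,310,-11 553.1,2.5,252,-11
```

```text
553.1,2.5,310,-11 slide [0.002, 0.435, 0.002] ang [0.0, 0.0, 0.0] rows 1.3
553.1,2.5,252,-11 slide [-0.0, 0.0, 0.386] ang [0.0, 0.0, 0.0] rows 1.2
```

>>> arm_command --deltas '[{"slide": [0.001,0.22,0],"angular": [0,0,0]},{"slide": [0.002,0.435,0],"angular": [0,0,0]},{"slide": [0.002,0.435,0],"angular": [0,0,0]},{"slide": [0.002,0.435,0],"angular": [0,0,0]},{"slide": [0.002,0.435,0],"angular": [0,0,0]}]'

```text
time_s: 9.5
tcp_pos: [553.0, 3.5, 309.3]
tool_rot: [0.995, -0.095, -0.001, -0.0]
contact_force: [-0.8, -0.7, -0.5]
grip_width: 87.8
```

Run:
```python
from h import *
np.save('cmd.npy',mk(553.1,2.5,310.2,-11))
o=arm.observe(); print(o['time_s'],o['tcp_pos'],o['contact_force'],o['grip_width'])
im,d,p=snap('wrist','w8')
cv2.imwrite('pics/w8c.png',cv2.resize(im[60:360,180:460],None,fx=2,fy=2,interpolation=cv2.INTER_CUBIC))
```

```text
9.5 [553.01179877   3.48526702 309.31624991] [-0.81052143 -0.72334884 -0.52387608] 87.79145526181736
```

View pics/w8c.png

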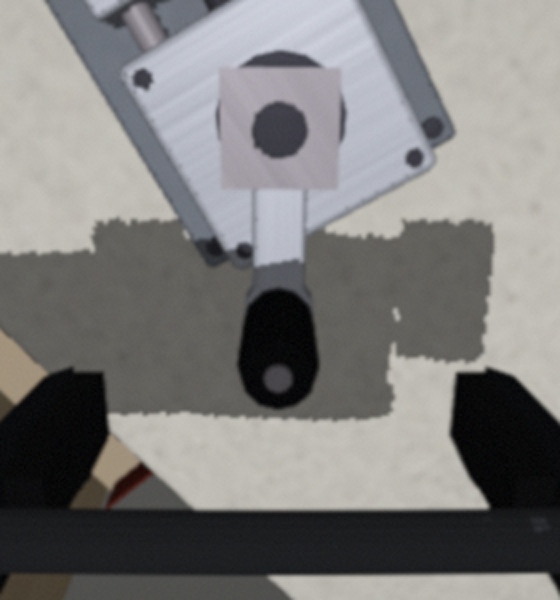

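Run:
```python
from h import *
_,_,p=load('w8')
h=onz(p,180+278/2,60+378/2,128);g=onz(p,180+280/2,60+128/2,103);print(h,g,np.linalg.norm((h-g)[:2]),np.degrees(np.arctan2(*(h-g)[1::-1])))
```

```text
[552.3737137    2.42937519 128.        ] [565.47598917  67.20557409 103.        ] 66.0880137861364 -101.43493142236035
```

>>> arm_command --deltas '[{"slide": [0,0,0.15],"angular": [0,0,0]},{"slide": [0,0,0.3],"angular": [0,0,0]},{"slide": [0,0,0.387],"angular": [0,0,0]},{"slide": [0,0,0.387],"angular": [0,0,0]},{"slide": [0,0,0.387],"angular": [0,0,0]}]'

```text
time_s: 10.05
tcp_pos: [553.3, 2.6, 252.3]
tool_rot: [0.995, -0.096, 0.0, 0.0]
contact_force: [0.4, 1.0, 0.6]
grip_width: 88.0
```

>>> arm_command --deltas '[{"slide": [0,0,0],"angular": [0,0,0]},{"slide": [0,0,0],"angular": [0,0,0]},{"slide": [0,0,0],"angular": [0,0,0]},{"slide": [0,0,0],"angular": [0,0,0]},{"slide": [0,0,0],"angular": [0,0,0]},{"slide": [0,0,0],"angular": [0,0,0]},{"slide": [0,0,0],"angular": [0,0,0]},{"slide": [0,0,0],"angular": [0,0,0]}]' --claw -1 --newtons 60

```text
time_s: 10.85
tcp_pos: [553.0, 2.3, 252.0]
tool_rot: [0.995, -0.096, 0.0, 0.0]
contact_force: [-0.1, -0.6, 0.6]
grip_width: 26.1
```

Run:
```python
from h import *
np.save('cmd.npy',mk(553.1,2.5,252.15,-11))
o=arm.observe(); print(o['time_s'],o['tcp_pos'],o['contact_force'],o['grip_width'])
cmd=np.load('cmd.npy'); c=np.array([565.5,66.4])
# handle azimuth sequence, tool frame slides relative to each call's start
r=65.; 
def pos(a): return c+r*np.array([np.cos(np.radians(a)),np.sin(np.radians(a))])
print('az now',np.degrees(np.arctan2(*(cmd[:2,3]-c)[::-1])),np.linalg.norm(cmd[:2,3]-c))
for a0 in (-101,-191,-281,-371):
    b=cmd.copy(); b[:2,3]=pos(a0); 
    for k in range(1,9):
        t=cmd.copy(); t[:2,3]=pos(a0-k*11.25); print(a0-k*11.25, delta(b,t)[0].tolist())
```

```text
10.85 [553.0354615    2.30685908 252.02239722] [-0.11481123 -0.59756979  0.61806152] 26.117176429373778
az now -100.98193972946454 65.09201179868387
-112.25 [-0.085, -0.008, 0.0]
-123.5 [-0.166, -0.033, 0.0]
-134.75 [-0.241, -0.073, 0.0]
-146.0 [-0.306, -0.127, 0.0]
-157.25 [-0.36, -0.193, 0.0]
-168.5 [-0.4, -0.268, 0.0]
-179.75 [-0.425, -0.349, 0.0]
-191.0 [-0.433, -0.433, 0.0]
-202.25 [0.008, -0.085, 0.0]
-213.5 [0.033, -0.166, 0.0]
-224.75 [0.073, -0.241, 0.0]
-236.0 [0.127, -0.306, 0.0]
-247.25 [0.193, -0.36, 0.0]
-258.5 [0.268, -0.4, 0.0]
-269.75 [0.349, -0.425, 0.0]
-281.0 [0.433, -0.433, 0.0]
-292.25 [0.085, 0.008, 0.0]
-303.5 [0.166, 0.033, 0.0]
-314.75 [0.241, 0.073, 0.0]
-326.0 [0.306, 0.127, 0.0]
-337.25 [0.36, 0.193, 0.0]
-348.5 [0.4, 0.268, 0.0]
-359.75 [0.425, 0.349, 0.0]
-371.0 [0.433, 0.433, 0.0]
-382.25 [-0.008, 0.085, 0.0]
-393.5 [-0.033, 0.166, 0.0]
-404.75 [-0.073, 0.241, 0.0]
-416.0 [-0.127, 0.306, 0.0]
-427.25 [-0.193, 0.36, 0.0]
-438.5 [-0.268, 0.4, 0.0]
-449.75 [-0.349, 0.425, 0.0]
-461.0 [-0.433, 0.433, 0.0]
```

>>> arm_command --deltas '[{"slide": [-0.085,-0.008,0],"angular": [0,0,0]},{"slide": [-0.166,-0.033,0],"angular": [0,0,0]},{"slide": [-0.241,-0.073,0],"angular": [0,0,0]},{"slide": [-0.306,-0.127,0],"angular": [0,0,0]}]'

```text
time_s: 11.25
tcp_pos: [511.0, 30.0, 252.2]
tool_rot: [0.995, -0.096, 0.0, 0.0]
contact_force: [4.1, -1.2, -0.0]
grip_width: 22.6
```

Run:
```python
from h import *
o=arm.observe(); print(o['time_s'],o['tcp_pos'],o['contact_force'],o['torque'],o['grip_width'],abs(o['qvel']).max())
im,d,p=snap('wrist','w9')
```

```text
11.25 [510.97101417  30.00710222 252.20656559] [ 4.10788776 -1.22080064 -0.01212493] [-0.43337141 -0.83803102 -0.01450689] 22.646091128011477 0.24649214527629573
```

View pics/w9.png

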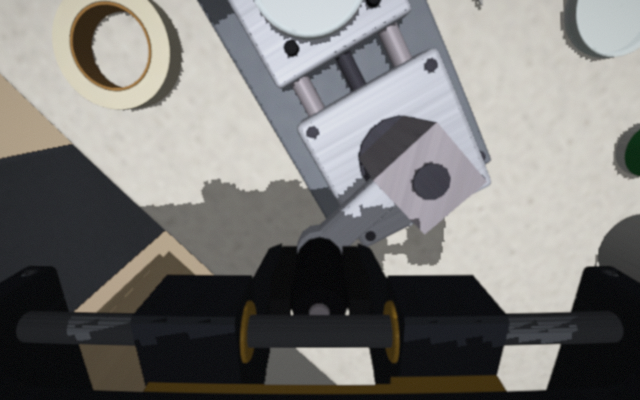

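The crank follows and the hand holds the handle with about 4 N of side force. I'll continue round.

Run:
```python
from h import *
cmd=np.load('cmd.npy'); c=np.array([565.5,66.4]); r=65.
def pos(a): return c+r*np.array([np.cos(np.radians(a)),np.sin(np.radians(a))])
for a0 in (-146,-236,-326,-416):
    b=cmd.copy(); b[:2,3]=pos(a0); print(a0)
    for k in range(1,9):
        t=cmd.copy(); t[:2,3]=pos(a0-k*11.25); print(delta(b,t)[0].tolist())
```

```text
-146
[-0.054, -0.066, 0.0]
[-0.094, -0.141, 0.0]
[-0.119, -0.222, 0.0]
[-0.127, -0.306, 0.0]
[-0.119, -0.391, 0.0]
[-0.094, -0.472, 0.0]
[-0.054, -0.547, 0.0]
[0.0, -0.613, 0.0]
-236
[0.066, -0.054, 0.0]
[0.141, -0.094, 0.0]
[0.222, -0.119, 0.0]
[0.306, -0.127, 0.0]
[0.391, -0.119, 0.0]
[0.472, -0.094, 0.0]
[0.547, -0.054, 0.0]
[0.613, 0.0, 0.0]
-326
[0.054, 0.066, 0.0]
[0.094, 0.141, 0.0]
[0.119, 0.222, 0.0]
[0.127, 0.306, 0.0]
[0.119, 0.391, 0.0]
[0.094, 0.472, 0.0]
[0.054, 0.547, 0.0]
[0.0, 0.613, 0.0]
-416
[-0.066, 0.054, 0.0]
[-0.141, 0.094, 0.0]
[-0.222, 0.119, 0.0]
[-0.306, 0.127, 0.0]
[-0.391, 0.119, 0.0]
[-0.472, 0.094, 0.0]
[-0.547, 0.054, 0.0]
[-0.613, 0.0, 0.0]
```

>>> arm_command --deltas '[{"slide": [-0.054,-0.066,0],"angular": [0,0,0]},{"slide": [-0.094,-0.141,0],"angular": [0,0,0]},{"slide": [-0.119,-0.222,0],"angular": [0,0,0]},{"slide": [-0.127,-0.306,0],"angular": [0,0,0]},{"slide": [-0.119,-0.391,0],"angular": [0,0,0]},{"slide": [-0.094,-0.472,0],"angular": [0,0,0]},{"slide": [-0.054,-0.547,0],"angular": [0,0,0]},{"slide": [0,-0.613,0],"angular": [0,0,0]}]'

```text
time_s: 12.1
tcp_pos: [529.4, 120.5, 251.7]
tool_rot: [0.995, -0.096, -0.001, 0.001]
contact_force: [1.5, -8.1, -0.6]
grip_width: 22.5
```

Run:
```python
from h import *
o=arm.observe(); print(o['time_s'],o['tcp_pos'],o['contact_force'],o['torque'],o['grip_width'],abs(o['qvel']).max())
```

```text
12.1 [529.37331927 120.5427873  251.73166982] [ 1.45252845 -8.12825458 -0.62163339] [-1.7074658  -0.21594849  0.02423255] 22.515677716361903 0.2932901062168168
```

Forces stay small. The next quarter goes from -236 to -326.

>>> arm_command --deltas '[{"slide": [0.066,-0.054,0],"angular": [0,0,0]},{"slide": [0.141,-0.094,0],"angular": [0,0,0]},{"slide": [0.222,-0.119,0],"angular": [0,0,0]},{"slide": [0.306,-0.127,0],"angular": [0,0,0]},{"slide": [0.391,-0.119,0],"angular": [0,0,0]},{"slide": [0.472,-0.094,0],"angular": [0,0,0]},{"slide": [0.547,-0.054,0],"angular": [0,0,0]},{"slide": [0.613,0,0],"angular": [0,0,0]}]'

```text
time_s: 12.9
tcp_pos: [619.4, 103.2, 251.6]
tool_rot: [0.995, -0.095, -0.001, -0.001]
contact_force: [-5.7, 0.5, 4.3]
grip_width: 22.2
```

>>> arm_command --deltas '[{"slide": [0.054,0.066,0],"angular": [0,0,0]},{"slide": [0.094,0.141,0],"angular": [0,0,0]},{"slide": [0.119,0.222,0],"angular": [0,0,0]},{"slide": [0.127,0.306,0],"angular": [0,0,0]},{"slide": [0.119,0.391,0],"angular": [0,0,0]},{"slide": [0.094,0.472,0],"angular": [0,0,0]},{"slide": [0.054,0.547,0],"angular": [0,0,0]},{"slide": [0,0.613,0],"angular": [0,0,0]}]'

```text
time_s: 13.7
tcp_pos: [601.5, 11.6, 252.1]
tool_rot: [0.995, -0.096, 0.001, -0.0]
contact_force: [1.2, 5.9, -3.1]
grip_width: 22.4
```

Run:
```python
from h import *
o=arm.observe(); print(o['time_s'],o['tcp_pos'],o['contact_force'],o['torque'],o['grip_width'],abs(o['qvel']).max())
```

```text
13.7 [601.49513071  11.55176835 252.13809228] [ 1.24439504  5.94846945 -3.0985313 ] [ 1.17804039  0.0454969  -0.00934942] 22.40470977161721 0.2842831068705563
```

>>> arm_command --deltas '[{"slide": [-0.066,0.054,0],"angular": [0,0,0]},{"slide": [-0.141,0.094,0],"angular": [0,0,0]},{"slide": [-0.222,0.119,0],"angular": [0,0,0]},{"slide": [-0.306,0.127,0],"angular": [0,0,0]},{"slide": [-0.391,0.119,0],"angular": [0,0,0]},{"slide": [-0.472,0.094,0],"angular": [0,0,0]},{"slide": [-0.547,0.054,0],"angular": [0,0,0]},{"slide": [-0.613,0,0],"angular": [0,0,0]}]'

```text
time_s: 14.5
tcp_pos: [511.6, 28.7, 252.5]
tool_rot: [0.995, -0.097, 0.002, 0.001]
contact_force: [6.3, -0.8, -4.9]
grip_width: 22.5
```

>>> arm_command --deltas '[{"slide": [-0.054,-0.066,0],"angular": [0,0,0]},{"slide": [-0.094,-0.141,0],"angular": [0,0,0]},{"slide": [-0.119,-0.222,0],"angular": [0,0,0]},{"slide": [-0.127,-0.306,0],"angular": [0,0,0]},{"slide": [-0.119,-0.391,0],"angular": [0,0,0]},{"slide": [-0.094,-0.472,0],"angular": [0,0,0]},{"slide": [-0.054,-0.547,0],"angular": [0,0,0]},{"slide": [0,-0.613,0],"angular": [0,0,0]}]'

```text
time_s: 15.3
tcp_pos: [529.4, 120.5, 251.8]
tool_rot: [0.995, -0.096, -0.001, 0.001]
contact_force: [1.3, -7.4, -0.2]
grip_width: 22.3
```

Run:
```python
from h import *
o=arm.observe(); print(o['time_s'],o['tcp_pos'],o['contact_force'],o['torque'],o['grip_width'],abs(o['qvel']).max())
im,d,p=snap('wrist','w10'); im,d,p=snap('side','d10');
cv2.imwrite('pics/d10c.png',cv2.resize(im[120:270,240:370],None,fx=4,fy=4,interpolation=cv2.INTER_CUBIC))
```

```text
15.3 [529.35724146 120.53067507 251.76888273] [ 1.34615154 -7.39717514 -0.19316715] [-1.6548508  -0.16127961 -0.01915511] 22.260006992762804 0.2929989487537326
```

View pics/w10.png

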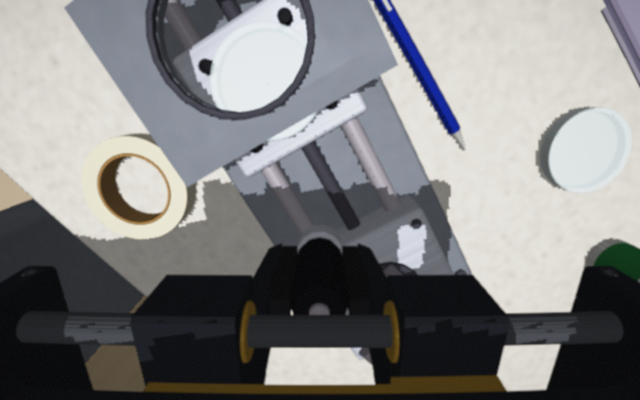

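View pics/d10c.png

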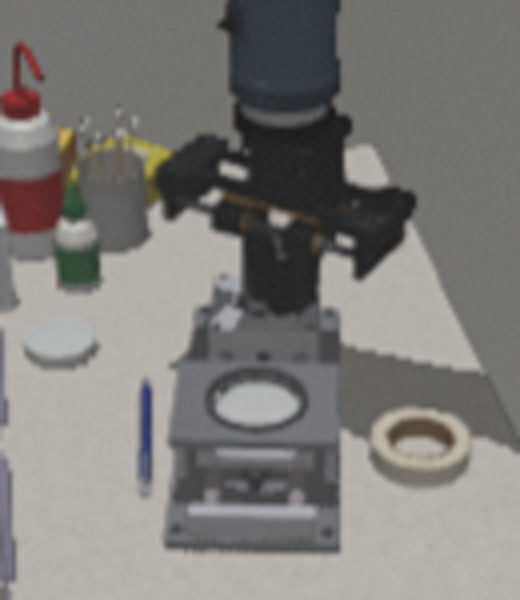

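The dish is now partly under the ring, and the crank is holding. Two more quarters, then a close measurement.

>>> arm_command --deltas '[{"slide": [0.066,-0.054,0],"angular": [0,0,0]},{"slide": [0.141,-0.094,0],"angular": [0,0,0]},{"slide": [0.222,-0.119,0],"angular": [0,0,0]},{"slide": [0.306,-0.127,0],"angular": [0,0,0]},{"slide": [0.391,-0.119,0],"angular": [0,0,0]},{"slide": [0.472,-0.094,0],"angular": [0,0,0]},{"slide": [0.547,-0.054,0],"angular": [0,0,0]},{"slide": [0.613,0,0],"angular": [0,0,0]}]'

```text
time_s: 16.2
tcp_pos: [619.5, 102.9, 251.6]
tool_rot: [0.995, -0.095, -0.001, -0.001]
contact_force: [-5.3, 0.6, 2.4]
grip_width: 22.3
```

>>> arm_command --deltas '[{"slide": [0.054,0.066,0],"angular": [0,0,0]},{"slide": [0.094,0.141,0],"angular": [0,0,0]},{"slide": [0.119,0.222,0],"angular": [0,0,0]},{"slide": [0.127,0.306,0],"angular": [0,0,0]},{"slide": [0.119,0.391,0],"angular": [0,0,0]},{"slide": [0.094,0.472,0],"angular": [0,0,0]},{"slide": [0.054,0.547,0],"angular": [0,0,0]},{"slide": [0,0.613,0],"angular": [0,0,0]},{"slide": [0,0.613,0],"angular": [0,0,0]}]'

```text
invalid input
```

Run:
```python
from h import *
o=arm.observe(); print(o['time_s'],o['tcp_pos'],o['contact_force'],o['torque'],o['grip_width'],abs(o['qvel']).max())
```

```text
16.2 [619.53871376 102.92406946 251.63740614] [-5.29740818  0.62030367  2.42367007] [ 0.00891468  1.45251296 -0.01333073] 22.341853832390296 0.21975413471023372
```

Nine rows was one too many, so that call was refused and nothing moved. Repeating it with eight.

>>> arm_command --deltas '[{"slide": [0.054,0.066,0],"angular": [0,0,0]},{"slide": [0.094,0.141,0],"angular": [0,0,0]},{"slide": [0.119,0.222,0],"angular": [0,0,0]},{"slide": [0.127,0.306,0],"angular": [0,0,0]},{"slide": [0.119,0.391,0],"angular": [0,0,0]},{"slide": [0.094,0.472,0],"angular": [0,0,0]},{"slide": [0.054,0.547,0],"angular": [0,0,0]},{"slide": [0,0.613,0],"angular": [0,0,0]}]'

```text
time_s: 17.0
tcp_pos: [601.6, 11.6, 252.2]
tool_rot: [0.995, -0.096, 0.001, -0.0]
contact_force: [0.1, 4.7, -2.4]
grip_width: 22.9
```

Run:
```python
from h import *
o=arm.observe(); print(o['time_s'],o['tcp_pos'],o['contact_force'],o['grip_width'],abs(o['qvel']).max())
im,d,p=snap('scene','s11')
cv2.imwrite('pics/s11c.png',cv2.resize(im[190:290,260:350],None,fx=6,fy=6,interpolation=cv2.INTER_CUBIC))
im,d,p=snap('side','d11');
cv2.imwrite('pics/d11c.png',cv2.resize(im[190:270,265:345],None,fx=7,fy=7,interpolation=cv2.INTER_CUBIC))
```

```text
17.0 [601.5560608   11.56674615 252.1889334 ] [ 0.09034024  4.65787822 -2.40070625] 22.92754177999525 0.28329530128117
```

View pics/s11c.png

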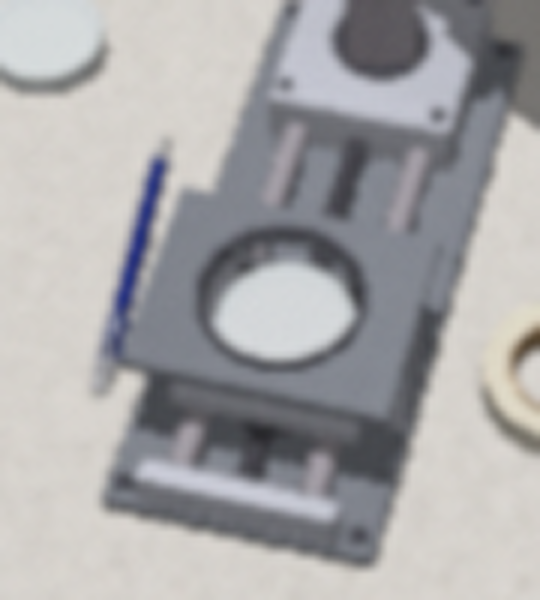

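View pics/d11c.png

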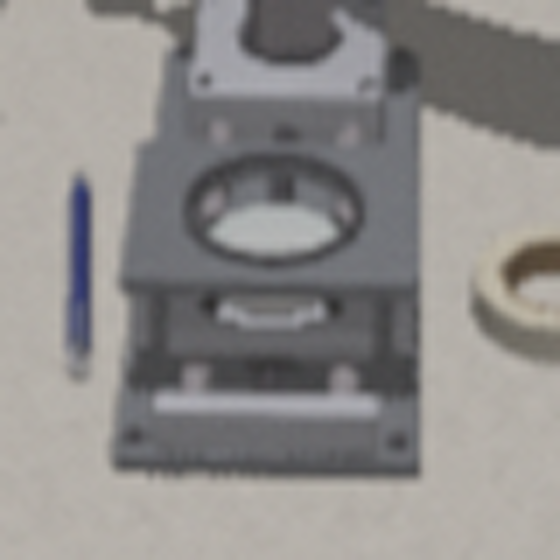

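Run:
```python
from h import *
c=np.array([565.5,66.4]); t=np.linspace(0,2*np.pi,180,endpoint=False)
def circ(s,r,z,az=108.2):
    u=np.array([np.cos(np.radians(az)),np.sin(np.radians(az))]); m=c+s*u
    return np.stack([m[0]+r*np.cos(t),m[1]+r*np.sin(t),np.full_like(t,z)],-1)
for tag,o,f in [('s11',(260,190),6),('d11',(265,190),7)]:
    im,d,p=load(tag); g=cv2.imread(f'pics/{tag}c.png')
    q=(proj(p,circ(175,34,74))-o)*f; print(tag,'ring',q.min(0).round(),q.max(0).round())
    cv2.polylines(g,[q.astype(int)],True,(0,0,255),1)
    for s in (168,175,182):
        q=(proj(p,circ(s,30.5,52))-o)*f; print(s,'dish',q.min(0).round(),q.max(0).round())
        cv2.polylines(g,[q.astype(int)],True,(0,255,0) if s!=175 else (255,0,0),1)
    cv2.imwrite(f'pics/{tag}o.png',g)
```

```text
s11 ring [206. 228.] [363. 357.]
168 dish [221. 251.] [359. 365.]
175 dish [216. 264.] [355. 378.]
182 dish [212. 276.] [351. 391.]
d11 ring [190. 157.] [356. 256.]
168 dish [201. 195.] [348. 283.]
175 dish [200. 205.] [347. 294.]
182 dish [199. 214.] [347. 305.]
```

View pics/s11o.png

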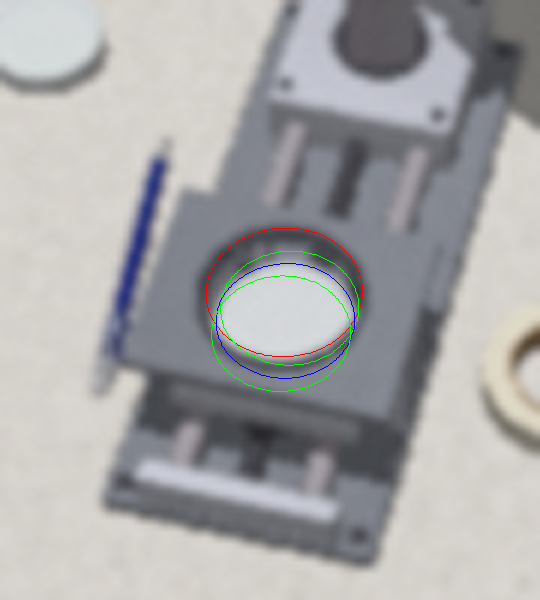

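View pics/d11o.png

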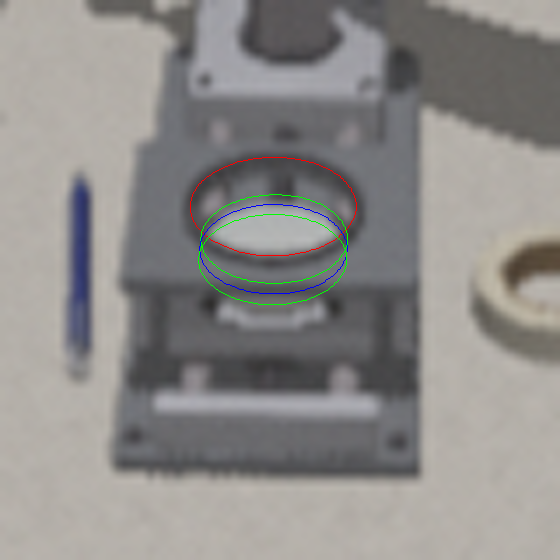

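Run:
```python
from h import *
c=np.array([565.5,66.4]); 
for tag in ('s11','d11'):
    im,d,p=load(tag); g=cv2.cvtColor(im,cv2.COLOR_BGR2GRAY).astype(float)
    for lat in (-10,0,10):
        out=[];prev=[]
        for s in np.arange(130,215,1.5):
            az=np.radians(108.2); u=np.array([np.cos(az),np.sin(az)]); n=np.array([-u[1],u[0]])
            q=proj(p,[*(c+s*u+lat*n),52]); 
            v=cv2.getRectSubPix(g.astype(np.float32),(1,1),(float(q[0]),float(q[1])))[0,0]; out.append((s,int(v)))
        edge=np.sqrt(30.5**2-lat**2)
        print(tag,lat,'rim offset',round(edge,1),[o for o in out if 138<o[0]<156])
```

```text
s11 -10 rim offset 28.8 [(np.float64(139.0), 133), (np.float64(140.5), 143), (np.float64(142.0), 154), (np.float64(143.5), 167), (np.float64(145.0), 184), (np.float64(146.5), 199), (np.float64(148.0), 205), (np.float64(149.5), 211), (np.float64(151.0), 212), (np.float64(152.5), 212), (np.float64(154.0), 212), (np.float64(155.5), 212)]
s11 0 rim offset 30.5 [(np.float64(139.0), 111), (np.float64(140.5), 125), (np.float64(142.0), 148), (np.float64(143.5), 170), (np.float64(145.0), 187), (np.float64(146.5), 201), (np.float64(148.0), 208), (np.float64(149.5), 210), (np.float64(151.0), 212), (np.float64(152.5), 212), (np.float64(154.0), 213), (np.float64(155.5), 213)]
s11 10 rim offset 28.8 [(np.float64(139.0), 82), (np.float64(140.5), 90), (np.float64(142.0), 105), (np.float64(143.5), 126), (np.float64(145.0), 150), (np.float64(146.5), 173), (np.float64(148.0), 194), (np.float64(149.5), 202), (np.float64(151.0), 209), (np.float64(152.5), 211), (np.float64(154.0), 212), (np.float64(155.5), 213)]
d11 -10 rim offset 28.8 [(np.float64(139.0), 122), (np.float64(140.5), 131), (np.float64(142.0
[... 212 characters left out ...]
76), (np.float64(155.5), 176)]
d11 0 rim offset 30.5 [(np.float64(139.0), 94), (np.float64(140.5), 110), (np.float64(142.0), 127), (np.float64(143.5), 142), (np.float64(145.0), 152), (np.float64(146.5), 162), (np.float64(148.0), 172), (np.float64(149.5), 175), (np.float64(151.0), 176), (np.float64(152.5), 176), (np.float64(154.0), 176), (np.float64(155.5), 177)]
d11 10 rim offset 28.8 [(np.float64(139.0), 122), (np.float64(140.5), 128), (np.float64(142.0), 135), (np.float64(143.5), 142), (np.float64(145.0), 151), (np.float64(146.5), 160), (np.float64(148.0), 169), (np.float64(149.5), 172), (np.float64(151.0), 174), (np.float64(152.5), 177), (np.float64(154.0), 177), (np.float64(155.5), 177)]
```

Run:
```python
from h import *
cmd=np.load('cmd.npy'); c=np.array([565.5,66.4]); r=65.
def pos(a): return c+r*np.array([np.cos(np.radians(a)),np.sin(np.radians(a))])
b=cmd.copy(); b[:2,3]=pos(-776)
for a in (-784,-793,-801):
    t=cmd.copy(); t[:2,3]=pos(a); print(delta(b,t)[0].tolist())
np.save('cmd.npy',t)
```

```text
[-0.046, 0.04, 0.0]
[-0.103, 0.076, 0.0]
[-0.158, 0.101, 0.0]
```

>>> arm_command --deltas '[{"slide": [-0.046,0.04,0],"angular": [0,0,0]},{"slide": [-0.103,0.076,0],"angular": [0,0,0]},{"slide": [-0.158,0.101,0],"angular": [0,0,0]},{"slide": [-0.158,0.101,0],"angular": [0,0,0]},{"slide": [-0.158,0.101,0],"angular": [0,0,0]},{"slide": [-0.158,0.101,0],"angular": [0,0,0]}]'

```text
time_s: 17.7
tcp_pos: [575.6, 1.4, 252.1]
tool_rot: [0.995, -0.096, -0.0, 0.0]
contact_force: [-1.0, 1.1, 0.4]
grip_width: 22.7
```

>>> arm_command --deltas '[{"slide": [0,0,0],"angular": [0,0,0]},{"slide": [0,0,0],"angular": [0,0,0]},{"slide": [0,0,0],"angular": [0,0,0]},{"slide": [0,0,0],"angular": [0,0,0]},{"slide": [0,0,-0.2],"angular": [0,0,0]},{"slide": [0,0,-0.45],"angular": [0,0,0]},{"slide": [0,0,-0.6],"angular": [0,0,0]},{"slide": [0,0,-0.6],"angular": [0,0,0]}]' --claw 0.4

```text
time_s: 18.5
tcp_pos: [577.0, 1.5, 345.2]
tool_rot: [0.995, -0.096, 0.003, -0.001]
contact_force: [-0.0, -0.4, 0.9]
grip_width: 61.5
```

```bash
python3 - <<'E'
from h import *
cmd=np.load('cmd.npy'); cmd[2,3]+=90; np.save('cmd.npy',cmd); print(cmd.round(2))
o=arm.observe(); print(o['time_s'],o['tcp_pos'],o['contact_force'],o['grip_width'])
im,d,p=snap('wrist','w12')
# choose view over ring
X=np.load('tc.npy')
for pos in [(505,150,400,10),(490,140,420,20),(480,150,400,20)]:
    c=mk(*pos)@X; p=dict(p); p['xyz']=c[:3,3]; p['rotation']=c[:3,:3]
    print(pos,proj(p,[[565.5,66.4,71],[510.8,232.6,74]]).round(0).tolist())
E
python3 plan.py 535,70,380,0 500,150,400,14
```

```text
[[ 9.8000e-01 -1.9000e-01  0.0000e+00  5.7567e+02]
 [-1.9000e-01 -9.8000e-01  0.0000e+00  2.2000e+00]
 [ 0.0000e+00  0.0000e+00 -1.0000e+00  3.4215e+02]
 [ 0.0000e+00  0.0000e+00  0.0000e+00  1.0000e+00]]
18.5 [576.96560453   1.51824285 345.2169198 ] [-0.00207742 -0.42852813  0.92753709] 61.45884389878308
(505, 150, 400, 10) [[362.0, 265.0], [342.0, 97.0]]
(490, 140, 420, 20) [[360.0, 258.0], [373.0, 97.0]]
(480, 150, 400, 20) [[368.0, 277.0], [382.0, 112.0]]
535,70,380,0 slide [-0.352, -0.392, -0.252] ang [0.0, 0.0, -0.244] rows 1.8
500,150,400,14 slide [-0.234, -0.533, -0.134] ang [0.0, 0.0, -0.312] rows 1.8
```

View pics/w12.png

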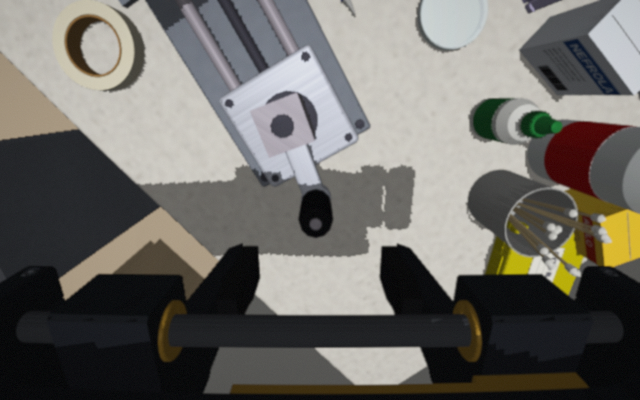

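The crank is standing upright on the shaft with the hand clear of it. Now a look straight down over the ring.

>>> arm_command --deltas '[{"slide": [-0.352,-0.392,-0.252],"angular": [0,0,-0.244]},{"slide": [-0.352,-0.392,-0.252],"angular": [0,0,-0.244]},{"slide": [-0.352,-0.392,-0.252],"angular": [0,0,-0.244]}]'

```text
time_s: 18.85
tcp_pos: [533.7, 74.1, 380.0]
tool_rot: [1.0, 0.003, -0.001, -0.002]
contact_force: [0.1, -0.2, -0.7]
grip_width: 61.4
```

>>> arm_command --deltas '[{"slide": [-0.234,-0.533,-0.134],"angular": [0,0,-0.312]},{"slide": [-0.234,-0.533,-0.134],"angular": [0,0,-0.312]},{"slide": [-0.234,-0.533,-0.134],"angular": [0,0,-0.312]},{"slide": [-0.234,-0.533,-0.134],"angular": [0,0,-0.312]},{"slide": [-0.234,-0.533,-0.134],"angular": [0,0,-0.312]}]'

```text
time_s: 19.35
tcp_pos: [500.3, 148.2, 399.0]
tool_rot: [0.993, 0.121, -0.001, 0.001]
contact_force: [0.5, 0.2, 0.4]
grip_width: 61.6
```

```bash
cp cmd_next.npy cmd.npy
python3 - <<'E'
from h import *
o=arm.observe(); print(o['time_s'],o['tcp_pos'],o['contact_force'],o['grip_width'])
im,d,p=snap('wrist','w13')
cv2.imwrite('pics/w13c.png',cv2.resize(im[20:330,240:480],None,fx=1.9,fy=1.9,interpolation=cv2.INTER_CUBIC))
cv2.imwrite('pics/w13r.png',cv2.resize(im[30:160,290:430],None,fx=4.4,fy=4.4,interpolation=cv2.INTER_CUBIC))
E
```

```text
19.35 [500.33745223 148.19584062 399.04335736] [0.49933963 0.15137159 0.3543292 ] 61.57146674623367
```

View pics/w13c.png

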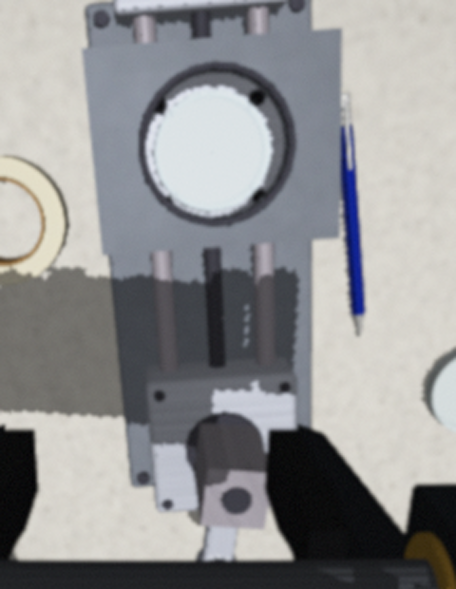

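View pics/w13r.png

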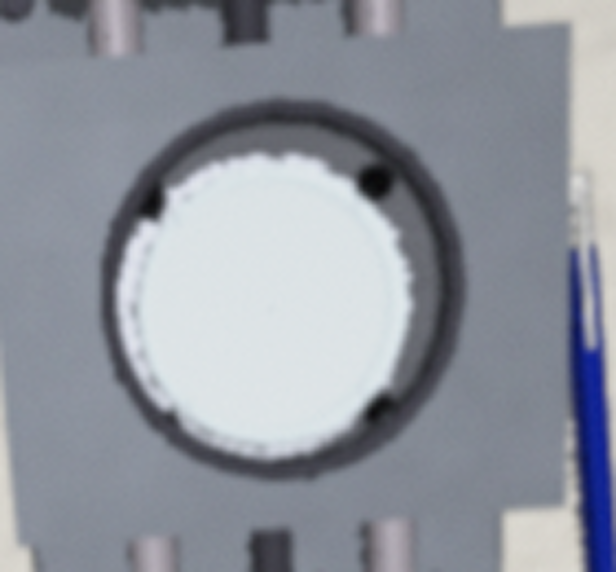

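Run:
```python
from h import *
im,d,p=load('w13')
f=8; o=np.array([300,40]); g=cv2.resize(im[40:140,300:400],None,fx=f*0.75,fy=f*0.75,interpolation=cv2.INTER_CUBIC); f=f*0.75
q=(np.array([(103,288),(465,288),(284,98),(284,478)])/4.4+[290,30]); Q=onz(p,q[:,0],q[:,1],74); print(Q.round(1)[:,:2], 'ring cen',Q[:2].mean(0)[:2],Q[2:].mean(0)[:2], np.linalg.norm(Q[0]-Q[1]),np.linalg.norm(Q[2]-Q[3]))
m=(Q[:2].mean(0)+Q[2:].mean(0))/2
t=np.linspace(0,2*np.pi,180,endpoint=False)
def draw(cx,cy,r,z,col):
    P=np.stack([cx+r*np.cos(t),cy+r*np.sin(t),np.full_like(t,z)],-1)
    cv2.polylines(g,[((proj(p,P)-o+0.5)*f-0.5).astype(int)],True,col,1)
draw(m[0],m[1],34,74,(0,0,255))
az=np.radians(108.2); u=np.array([np.cos(az),np.sin(az)])
draw(*m[:2],30.5,52,(255,0,0)); draw(*(m[:2]-4*u),30.5,52,(0,160,0))
cv2.imwrite('pics/w13o.png',g)
c=np.array([565.5,66.4]); print('ring dist',np.linalg.norm(m[:2]-c),np.degrees(np.arctan2(*(m[:2]-c)[::-1])))
```

```text
[[475.2 225. ]
 [547.7 243. ]
 [501.7 269. ]
 [521.9 196.4]] ring cen [511.42803414 234.02820391] [511.76723607 232.71273764] 74.74771692333613 75.2932037703787
ring dist 175.45541613892922 107.89141475561884
```

View pics/w13o.png

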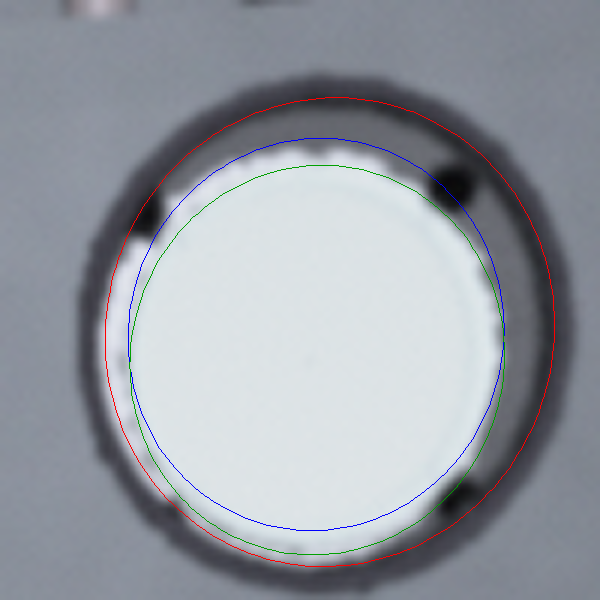

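Run:
```python
from h import *
az=np.radians(108.0); u=np.array([np.cos(az),np.sin(az)]); n=np.array([-u[1],u[0]]); c=np.array([565.5,66.4])
_,_,p=load('w7')
q=np.array([(197,30),(53,120),(283,185),(146,265)])/2.4+[180,20]; 
H=onz(p,q[:,0],q[:,1],38)[:,:2]-c; print('w7 holes s,l',np.c_[H@u,H@n].round(1), (H@u).mean())
_,_,p=load('w13')
q=np.array([(147,215),(452,187),(460,500)])/6+[300,40]; H=onz(p,q[:,0],q[:,1],38)[:,:2]-c; print('w13',np.c_[H@u,H@n].round(1))
im,d,_=load('w13'); C=cloud(d,p); print(C[95,350],C[60,400])
# intensity profile along travel through dish in w13
g=cv2.cvtColor(im,cv2.COLOR_BGR2GRAY).astype(np.float32)
_=[print(l,[(int(s),int(cv2.getRectSubPix(g,(1,1),tuple(map(float,proj(p,[*(c+s*u+l*n),52]))))[0,0])) for s in list(range(136,150))+list(range(196,212))]) for l in (-6,0,6)]
```

```text
w7 holes s,l [[128.7 -24.6]
 [129.1  27.5]
 [ 77.7 -24.7]
 [ 77.9  26.5]] 103.36679372176795
w13 [[196.8  25.1]
 [197.7 -25.6]
 [146.6 -25.8]]
[509.14609115 233.90219817  52.11230388] [542.08145523 272.50596587  75.20576969]
-6 [(136, 70), (137, 67), (138, 68), (139, 87), (140, 130), (141, 175), (142, 201), (143, 209), (144, 216), (145, 222), (146, 224), (147, 224), (148, 224), (149, 225), (196, 223), (197, 222), (198, 221), (199, 223), (200, 226), (201, 224), (202, 221), (203, 205), (204, 160), (205, 118), (206, 105), (207, 104), (208, 103), (209, 94), (210, 71), (211, 53)]
0 [(136, 68), (137, 65), (138, 66), (139, 103), (140, 166), (141, 200), (142, 209), (143, 212), (144, 220), (145, 224), (146, 224), (147, 224), (148, 225), (149, 225), (196, 223), (197, 223), (198, 222), (199, 222), (200, 223), (201, 223), (202, 220), (203, 200), (204, 157), (205, 118), (206, 104), (207, 103), (208, 104), (209, 98), (210, 82), (211, 58)]
6 [(136, 83), (137, 70), (138, 70), (139, 93), (140, 137), (141, 172), (142, 186), (143, 197), (144, 212), (145, 222), (146, 225), (147, 224), (148, 225), (149, 225), (196, 223), (197, 223), (198, 222), (199, 222), (200, 222), (201, 222), (202, 221), (203, 208), (204, 166), (205, 119), (206, 104), (207, 103), (208, 101), (209, 87), (210, 68), (211, 56)]
```

```bash
python3 - <<'E'
from h import *
im,d,p=load('w12'); h=onz(p,316.,225.,128);g=onz(p,283.,125.,103); print(h,g,np.degrees(np.arctan2(*(h-g)[1::-1])))
C=cloud(d,p); print(C[110,270],C[140,262])
E
python3 plan.py 535,70,390,0 575.7,2.2,340,-11 575.7,2.2,252,-11
```

```text
[575.77744109   0.59808998 128.        ] [565.95371021  66.64841421 103.        ] -81.54035591408912
[559.65649697  77.97500119 103.32296267] [549.91136596  59.7966234  105.16615483]
535,70,390,0 slide [0.097, 0.574, 0.067] ang [0.0, 0.0, 0.312] rows 1.8
575.7,2.2,340,-11 slide [0.272, 0.452, 0.333] ang [0.0, 0.0, 0.244] rows 1.9
575.7,2.2,252,-11 slide [-0.0, -0.0, 0.587] ang [0.0, 0.0, -0.0] rows 1.8
```

The dish is about 2–3 mm short of the ring centre. That is within 5 mm, but there is ample time, so I'll grip the handle again and wind about 22° more.

>>> arm_command --deltas '[{"slide": [0.097,0.574,0.067],"angular": [0,0,0.312]},{"slide": [0.097,0.574,0.067],"angular": [0,0,0.312]},{"slide": [0.097,0.574,0.067],"angular": [0,0,0.312]}]'

```text
time_s: 19.7
tcp_pos: [536.3, 62.7, 389.4]
tool_rot: [1.0, -0.007, 0.0, 0.002]
contact_force: [-0.5, -0.5, 0.0]
grip_width: 61.8
```

>>> arm_command --deltas '[{"slide": [0.272,0.452,0.333],"angular": [0,0,0.244]},{"slide": [0.272,0.452,0.333],"angular": [0,0,0.244]},{"slide": [0.272,0.452,0.333],"angular": [0,0,0.244]},{"slide": [0.272,0.452,0.333],"angular": [0,0,0.244]},{"slide": [0.272,0.452,0.333],"angular": [0,0,0.244]}]'

```text
time_s: 20.2
tcp_pos: [575.7, 2.5, 340.1]
tool_rot: [0.995, -0.095, -0.0, -0.0]
contact_force: [-0.3, -0.0, 1.3]
grip_width: 61.6
```

Run:
```python
from h import *
np.save('cmd.npy',mk(575.7,2.2,340,-11))
o=arm.observe(); print(o['time_s'],o['tcp_pos'],o['tool_rot'],o['contact_force'],o['grip_width'])
im,d,p=snap('wrist','w14')
cv2.imwrite('pics/w14c.png',cv2.resize(im[60:360,180:460],None,fx=2,fy=2,interpolation=cv2.INTER_CUBIC))
```

```text
20.2 [575.66297986   2.50249507 340.09980718] [ 9.95429763e-01 -9.54958854e-02 -7.86488073e-05 -3.41479436e-04] [-0.28962998 -0.03343456  1.27588206] 61.55055192952873
```

View pics/w14c.png

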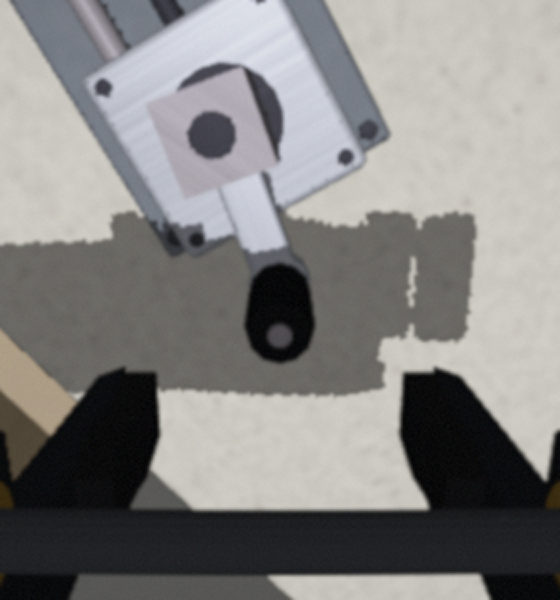

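The handle top is at (279,335), centred between the fingers. Down and grip.

>>> arm_command --deltas '[{"slide": [0,0,0.25],"angular": [0,0,0]},{"slide": [0,0,0.45],"angular": [0,0,0]},{"slide": [0,0,0.587],"angular": [0,0,0]},{"slide": [0,0,0.587],"angular": [0,0,0]},{"slide": [0,0,0.587],"angular": [0,0,0]}]'

```text
time_s: 20.75
tcp_pos: [576.0, 2.5, 252.8]
tool_rot: [0.995, -0.095, 0.0, -0.0]
contact_force: [0.1, -0.4, 0.4]
grip_width: 61.5
```

>>> arm_command --deltas '[{"slide": [0,0,0],"angular": [0,0,0]},{"slide": [0,0,0],"angular": [0,0,0]},{"slide": [0,0,0],"angular": [0,0,0]},{"slide": [0,0,0],"angular": [0,0,0]},{"slide": [0,0,0],"angular": [0,0,0]},{"slide": [0,0,0],"angular": [0,0,0]}]' --claw -1 --newtons 60

```text
time_s: 21.35
tcp_pos: [575.9, 1.8, 252.0]
tool_rot: [0.995, -0.096, 0.0, -0.0]
contact_force: [0.3, -0.0, 1.6]
grip_width: 22.1
```

Run:
```python
from h import *
cmd=mk(575.7,2.2,252,-11); np.save('cmd.npy',cmd); c=np.array([565.5,66.4]); r=65.
def pos(a): return c+r*np.array([np.cos(np.radians(a)),np.sin(np.radians(a))])
for a in (-88,-96,-104):
    t=cmd.copy(); t[:2,3]=pos(a); print(delta(cmd,t)[0].tolist())
```

```text
[-0.051, 0.015, 0.0]
[-0.111, 0.025, 0.0]
[-0.171, 0.026, 0.0]
```

>>> arm_command --deltas '[{"slide": [-0.051,0.015,0],"angular": [0,0,0]},{"slide": [-0.111,0.025,0],"angular": [0,0,0]},{"slide": [-0.171,0.026,0],"angular": [0,0,0]},{"slide": [-0.171,0.026,0],"angular": [0,0,0]},{"slide": [-0.171,0.026,0],"angular": [0,0,0]},{"slide": [-0.171,0.026,0],"angular": [0,0,0]}]'

```text
time_s: 21.95
tcp_pos: [549.4, 2.8, 251.8]
tool_rot: [0.995, -0.096, -0.001, 0.0]
contact_force: [-0.6, -0.8, 1.7]
grip_width: 22.6
```

>>> arm_command --deltas '[{"slide": [0,0,0],"angular": [0,0,0]},{"slide": [0,0,0],"angular": [0,0,0]},{"slide": [0,0,0],"angular": [0,0,0]},{"slide": [0,0,0],"angular": [0,0,0]},{"slide": [0,0,-0.2],"angular": [0,0,0]},{"slide": [0,0,-0.45],"angular": [0,0,0]},{"slide": [0,0,-0.6],"angular": [0,0,0]},{"slide": [0,0,-0.6],"angular": [0,0,0]}]' --claw 0.4

```text
time_s: 22.75
tcp_pos: [551.0, 2.6, 344.8]
tool_rot: [0.995, -0.096, 0.003, -0.001]
contact_force: [-0.0, 0.4, 0.3]
grip_width: 61.8
```

```bash
python3 - <<'E'
from h import *
cmd=apply(np.load('cmd.npy'),[-0.171,0.026,-0.6],[0,0,0]); np.save('cmd.npy',cmd)
o=arm.observe(); print(o['time_s'],o['tcp_pos'],o['tool_rot'],o['contact_force'],o['grip_width'])
E
python3 plan.py 530,70,380,0 500,150,400,14
```

```text
22.75 [551.04234465   2.57892291 344.81984562] [ 9.95370456e-01 -9.60701660e-02  2.78605647e-03 -6.45231466e-04] [-3.40446181e-04  3.80376490e-01  2.80846497e-01] 61.808950451549066
530,70,380,0 slide [-0.214, -0.412, -0.253] ang [0.0, 0.0, -0.244] rows 1.6
500,150,400,14 slide [-0.201, -0.533, -0.134] ang [0.0, 0.0, -0.312] rows 1.8
```

>>> arm_command --deltas '[{"slide": [-0.214,-0.412,-0.253],"angular": [0,0,-0.244]},{"slide": [-0.214,-0.412,-0.253],"angular": [0,0,-0.244]},{"slide": [-0.214,-0.412,-0.253],"angular": [0,0,-0.244]}]'

```text
time_s: 23.05
tcp_pos: [529.7, 73.7, 380.2]
tool_rot: [1.0, 0.003, 0.0, -0.001]
contact_force: [0.1, 0.2, 0.6]
grip_width: 61.8
```

>>> arm_command --deltas '[{"slide": [-0.201,-0.533,-0.134],"angular": [0,0,-0.312]},{"slide": [-0.201,-0.533,-0.134],"angular": [0,0,-0.312]},{"slide": [-0.201,-0.533,-0.134],"angular": [0,0,-0.312]},{"slide": [-0.201,-0.533,-0.134],"angular": [0,0,-0.312]},{"slide": [-0.201,-0.533,-0.134],"angular": [0,0,-0.312]},{"slide": [-0.201,-0.533,-0.134],"angular": [0,0,-0.312]}]'

```text
time_s: 23.65
tcp_pos: [500.4, 147.9, 399.3]
tool_rot: [0.993, 0.12, -0.0, 0.001]
contact_force: [0.4, -1.2, 0.0]
grip_width: 61.6
```

```bash
cp cmd_next.npy cmd.npy
python3 - <<'E'
from h import *
o=arm.observe(); print(o['time_s'],o['tcp_pos'],o['contact_force'],o['grip_width'])
im,d,p=snap('wrist','w15'); snap('side','d15')
cv2.imwrite('pics/w15c.png',cv2.resize(im[20:330,240:480],None,fx=1.9,fy=1.9,interpolation=cv2.INTER_CUBIC))
cv2.imwrite('pics/w15r.png',cv2.resize(im[40:140,300:400],None,fx=6,fy=6,interpolation=cv2.INTER_CUBIC))
g=cv2.cvtColor(im,cv2.COLOR_BGR2GRAY).astype(np.float32)
az=np.radians(108.0); u=np.array([np.cos(az),np.sin(az)]); n=np.array([-u[1],u[0]]); c=np.array([565.5,66.4])
for l in (-6,0,6): print(l,[(int(s),int(cv2.getRectSubPix(g,(1,1),tuple(map(float,proj(p,[*(c+s*u+l*n),52]))))[0,0])) for s in range(198,215)])
for l in (-6,0,6): print('ring z74',l,[(int(s),int(cv2.getRectSubPix(g,(1,1),tuple(map(float,proj(p,[*(c+s*u+l*n),74]))))[0,0])) for s in list(range(133,144))+list(range(206,217))])
E
```

```text
23.65 [500.41083752 147.93271065 399.31383305] [ 0.35387468 -1.19835721  0.01603916] 61.62809992845848
-6 [(198, 224), (199, 223), (200, 221), (201, 223), (202, 225), (203, 214), (204, 177), (205, 131), (206, 108), (207, 107), (208, 104), (209, 94), (210, 73), (211, 56), (212, 58), (213, 67), (214, 77)]
0 [(198, 224), (199, 223), (200, 223), (201, 221), (202, 221), (203, 219), (204, 200), (205, 161), (206, 123), (207, 109), (208, 105), (209, 101), (210, 88), (211, 63), (212, 55), (213, 61), (214, 72)]
6 [(198, 224), (199, 224), (200, 223), (201, 223), (202, 223), (203, 216), (204, 189), (205, 141), (206, 110), (207, 105), (208, 103), (209, 91), (210, 69), (211, 54), (212, 59), (213, 68), (214, 91)]
ring z74 -6 [(133, 136), (134, 137), (135, 137), (136, 131), (137, 117), (138, 96), (139, 74), (140, 67), (141, 63), (142, 78), (143, 120), (206, 103), (207, 83), (208, 55), (209, 50), (210, 61), (211, 74), (212, 104), (213, 128), (214, 136), (215, 137), (216, 137)]
ring z74 0 [(133, 137), (134, 137), (135, 137), (136, 129), (137, 108), (138, 82), (139, 70), (140, 65), (141, 79), (142, 130), (143, 184), (206, 105), (207, 98), (208, 81), (209, 55), (210, 53), (211, 62), (212, 78), (213, 107), (214, 131), (215, 137), (216, 137)]
ring z74 6 [(133, 137), (134, 139), (135, 139), (136, 135), (137, 118), (138, 91), (139, 73), (140, 69), (141, 87), (142, 135), (143, 187), (206, 102), (207, 92), (208, 68), (209, 53), (210, 61), (211, 73), (212, 100), (213, 126), (214, 136), (215, 137), (216, 138)]
```

View pics/w15r.png

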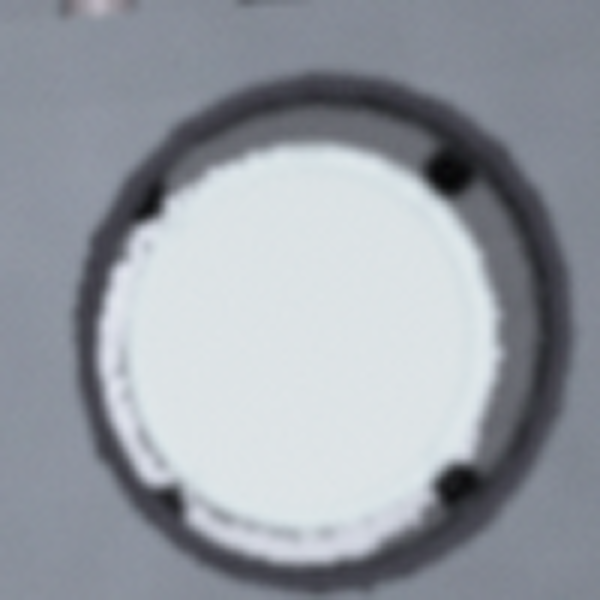

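View pics/w15c.png

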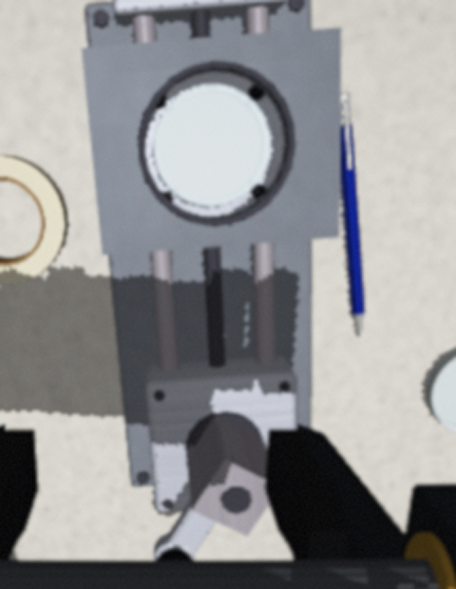

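View pics/d15.png

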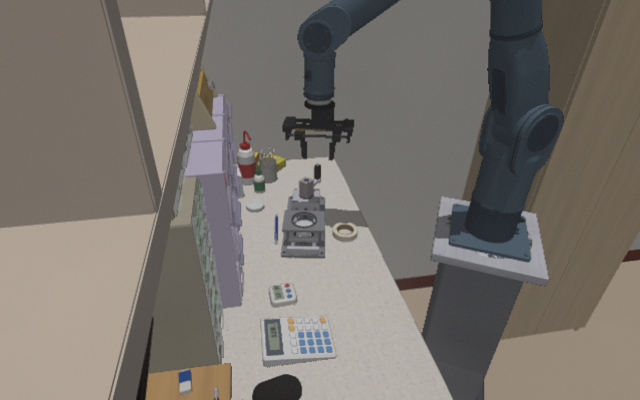

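Run:
```python
from h import *
im,d,p=load('w15'); C=cloud(d,p)
for u,v in [(355,270),(372,278),(368,290),(358,282)]: print(C[v,u].round(1))
q=np.array([(236,498)])/1.9+[240,20]; print('hub centre',onz(p,q[:,0],q[:,1],103))
q=np.array([(235,460),(268,483),(245,536),(193,503)])/1.9+[240,20]; Q=onz(p,q[:,0],q[:,1],103)[:,:2]; print(Q.round(1),Q.mean(0))
im,d,p=load('d15'); C=cloud(d,p); print('side hub top',C[180,305:309].round(1).tolist())
cv2.imwrite('pics/d15c.png',cv2.resize(im[150:270,240:370],None,fx=4.5,fy=4.5,interpolation=cv2.INTER_CUBIC))
```

```text
[552.9  77.2 103.5]
[571.8  72.2 102.9]
[571.3  59.2 104.8]
[558.9  66.1 105.5]
hub centre [565.64579446  65.93591324 103.        ]
[[558.9  87.2]
 [579.2  78.4]
 [576.9  44.6]
 [544.6  57.7]] [564.91748277  66.98816248]
side hub top [[565.9, 77.3, 107.3], [564.2, 73.0, 105.3], [562.1, 69.5, 103.7], [559.5, 67.4, 103.1]]
```

View pics/d15c.png

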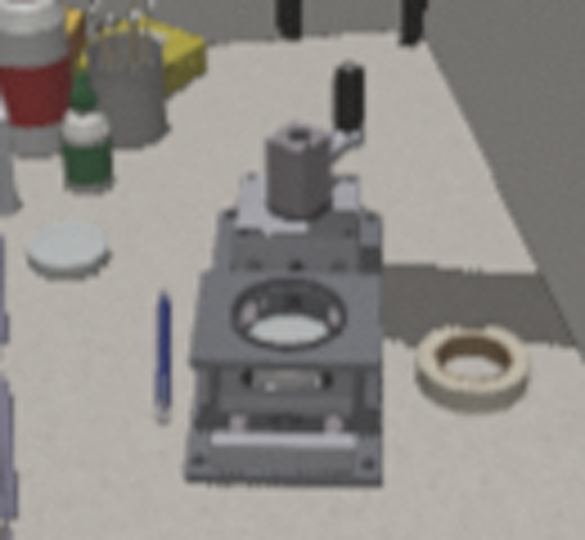

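The crank is upright and seated: hub top at z about 103–104, centred at (565.5, 66.4). The dish is centred to within about 1 mm, the hand is clear of everything, and the objects look unmoved. Handing in.

```bash
python3 -c "
from rig import arm
o=arm.observe(); print(o['time_s'],o['contact_force'],abs(o['qvel']).max())
print(arm.hand_in())"
```

```text
23.75 [ 0.68270975 -0.19135455 -0.03789037] 0.004568504917152734
the job is handed in; nothing more can be done
None
```

I fitted the crank onto the square shaft, wound it clockwise by the handle about two full turns, and handed the job in at 23.75 s. The dish had stopped about 2–3 mm short, so I gripped the handle again and wound about 22° more.

**Last checks before hand-in:**
- **Dish:** the far edge puts its centre at about 174.5 mm from the shaft, against about 175.1 mm for the ring centre, so it is roughly 1 mm off. The limit is 5 mm. The scene and side cameras, good to about 2 mm, had read 1–2 mm further along before the last 47° of winding.
- **Crank:** upright, with the hub top at 103–105 mm by depth (103 expected) and within about 1 mm sideways of the shaft axis.
- **Force and clearance:** the side force while winding stayed below about 9 N. The hand was well clear and the arm at rest when I handed in.
- **Things lying around:** the tape roll, pen, spare dish and timer look unmoved. I judged this by eye from the pictures and did not measure it.

One winding call was refused because it had nine rows. Nothing moved, and I sent it again with eight.

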